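# Draw the bottom slide case from the dispenser

## Task

Work the orange pusher to start the blue bottom slide case out of the dispenser past its sprung roller, grip it firmly but not crushingly and draw it clear so that the other cases drop squarely down one place, and leave the pusher sprung fully back. Set the blue case down gently, not dropped or pressed hard, flat and lid up in the middle of the pale green pad on the tray, lengthways along the pad, and let go of it. Do not disturb the two jars or the wash bottle.

Things in the scene. Friction and masses are not known exactly. Their poses are not given: they have to be found in the camera images.
- dispenser: Slide-case dispenser fixed to the bench: white base 25 high, 74 wide, with a clear open-topped column 107 long (x -53.5 to 53.5), 58 wide, top 88 above the bench, holding four flat cases. Origin on the bench under the column's centre; -x points out of the outlet, +x to the pusher, z up. At rest the bottom case lies about 6 inside the outlet face and cannot be gripped.
- outlet (a point): Middle of the outlet's lower edge: dispenser x = -53.5, y = 0, 25 above the bench, level with the column's floor, which ends here; beyond it is free space. Axes as the dispenser's. The outlet is 17.5 high, so only one case passes at a time, straight along -x.
- keeper (a joint): Lift in m (0 to 0.005) of the sprung steel roller outside the outlet (radius 7, 16 wide, axis 61.5 from the column's centre), under a grey block 26 wide, 57 to 79 above the bench, reaching to dispenser x = -68.5. At 0 it hangs 2 below the bottom case's top, in its path; about 5 to 6 N lift it 2. The case has to be forced under it and drags on it until its rear end is past.
- pusher (a joint): Travel in m of the pusher towards the dispenser's -x: 0 sprung back, 0.040 at the end stop. Its spring resists with 3 N rising to 8 N (more with case and roller) and brings it back when let go. Its blade, 30 wide, 10 high, pushes the bottom case out from behind; at full travel the case stands about 30 out of the outlet face, 15 past the roller's front, to be pinched across its width.
- pusher_tab (a point): Middle of the top of the orange pusher tab, an upright block 30 wide (dispenser y), 12 thick (dispenser x), from 26.5 to 70.5 above the bench, 126 behind the column's centre (dispenser +x) when sprung back. Axes as the dispenser's. It moves with the pusher. A rail 25 high and 44 wide runs under it; 60 of free space lie between tab and column.
- case0: Blue flat slide case, a rigid closed box 96 long x 46 wide x 14 thick, about 40 g, at the bottom of the stack, the one to be taken. Origin at the centre of its underside; x along its length, y across its width, z up through the lid. At the start it lies on the column's floor, its long axis along the dispenser's x. Brittle: some 25 N of grip draws it, over 45 N cracks it.
- case1: White flat slide case, a rigid closed box 96 long x 46 wide x 14 thick, about 40 g, second from the bottom. Origin at the centre of its underside; x along its length, y across its width, z up through the lid. When the blue case is gone and the pusher is back it falls to the column's floor by itself.
- case2: Yellow flat slide case, a rigid closed box 96 long x 46 wide x 14 thick, about 40 g, third from the bottom. Origin at the centre of its underside; x along its length, y across its width, z up through the lid. Stays in the dispenser.
- case3: White flat slide case, a rigid closed box 96 long x 46 wide x 14 thick, about 40 g, at the top of the stack. Origin at the centre of its underside; x along its length, y across its width, z up through the lid. Stays in the dispenser.
- tray: White staining tray with an orange rim underneath, fixed, 210 (x) x 260 (y), rim 14 high and 4 thick, inner floor 4 above the bench. Origin on the bench under its centre.
- pad (a point): Centre of the upper face of the pale green pad in the tray, 90 (tray x) x 140 (tray y, its length), top 6 above the bench; thin blue lines along its long edges. Axes as the tray's. The blue case goes here, its length along the pad's; either end may lead.
- jar_red: Red closed staining jar with a white cap, diameter 38, 60 high, standing loose in the tray beside the pad. Origin at the centre of its underside. Leave alone.
- jar_purple: Purple closed staining jar with a white cap, diameter 38, 60 high, standing loose in the tray beside the pad. Origin at the centre of its underside. Leave alone.
- wash_bottle: White wash bottle with a pointed nozzle, diameter 60, 158 high, standing loose on the bench. Origin at the centre of its underside. Leave alone.
Things that resemble listed ones, but are neither listed nor needed, are in the scene too. What is shaped like the case3 but purple is not meant.

How it is judged (in metres and radians):
On the way, in this order (a step that is already met when the one before it is completed fails the run):
1. the blue case stands at least 20 mm out of the outlet, under the roller, still in the dispenser (x of case0 in the frame of dispenser between -0.09 and -0.0255 m and z of case0 in the frame of dispenser below 0.032 m), for 0.1 s.
2. the blue case is clear of the dispenser and the other three have dropped squarely down one place (x of case0 in the frame of dispenser below -0.1 m and z of case1 in the frame of dispenser between 0.022 and 0.028 m and x of case1 in the frame of dispenser between -0.006 and 0.006 m and angle between each of case1, case2, case3's own z axis and vertical below 0.06 rad and z of case2 in the frame of dispenser between 0.036 and 0.042 m and x of case2 in the frame of dispenser between -0.006 and 0.006 m and z of case3 in the frame of dispenser between 0.05 and 0.056 m and x of case3 in the frame of dispenser between -0.006 and 0.006 m), for 0.2 s.
3. the blue case rests on the pad while still held (set down, not dropped) (contact force between case0 and tray above 0.2 N and contact force between the fingers and case0 above 0.5 N), for 0.05 s.
At the end, for the whole second after the job is handed in: The blue case lies still and flat on the pad, lid up, within 20 mm of its centre across and 22 mm along, length within 0.25 rad of the pad's; the other three lie level in the dispenser one place lower (3 mm in height, 6 mm lengthways); the pusher is back within 3 mm (x of case0 in the frame of pad between -0.02 and 0.02 m and y of case0 in the frame of pad between -0.022 and 0.022 m and z of case0 in the frame of pad between -0.004 and 0.004 m and angle between case0's own z axis and vertical below 0.08 rad and angle between the x axis of case0 and the y axis of tray, either way round below 0.25 rad and z of case1 in the frame of dispenser between 0.022 and 0.028 m and x of case1 in the frame of dispenser between -0.006 and 0.006 m and angle between each of case1, case2, case3's own z axis and vertical below 0.06 rad and z of case2 in the frame of dispenser between 0.036 and 0.042 m and x of case2 in the frame of dispenser between -0.006 and 0.006 m and z of case3 in the frame of dispenser between 0.05 and 0.056 m and x of case3 in the frame of dispenser between -0.006 and 0.006 m and value of joint pusher below 0.003 m and linear speed of case0 below 0.02 m/s); the robot touches nothing.
It fails at once if the red jar is shifted more than 25 mm or tipped (distance of jar_red from where it was at the start of the episode above 0.025 m or angle between jar_red's own z axis and vertical above 0.35 rad).
It fails at once if the purple jar is shifted more than 25 mm or tipped (distance of jar_purple from where it was at the start of the episode above 0.025 m or angle between jar_purple's own z axis and vertical above 0.35 rad).
It fails at once if the wash bottle is shifted more than 25 mm or tipped (distance of wash_bottle from where it was at the start of the episode above 0.025 m or angle between wash_bottle's own z axis and vertical above 0.35 rad).
It fails at once if the blue case is pressed on the tray with more than 45 N (contact force between case0 and tray above 45 N).
It fails at once if the blue case is crushed (the forces of both fingers on it add up to more than 90 N) (contact force between the fingers and case0 above 90 N).
It also fails if it takes over 54 s, if anything falls off the work surface, if the arm or the gripper's body presses on something with over 40 N, if the wrist force passes 120 N, or if a joint passes its speed limit or range.

## Robot

A 6-joint arm with a two-finger parallel gripper is mounted at the origin on the work surface. World frame = base frame: x ahead of the robot, y to its left, z up, the work surface at z = 0. Lengths are in m, angles in degrees, forces in N, time in s.
With the tool pointing down it reaches from about 0.375 to 0.825 m from the base axis. Payload 5.5 kg.
Tool frame: the origin (TCP) lies at the very end of the fingers, on their centre line; the grasp point (between the pads) lies 19 mm behind it; y points along the fingers, z is the direction in which the jaws open and shut, and the axes are right-handed (so a half turn about y gives the same grasp; the last joint's range is limited). The gripper opens to 85 mm and grips with 20 to 120 N. Pads are 22 mm wide; open, the fingers measure 114 mm over their backs; the gripper's body (76 mm by 85 mm) begins 54 mm behind the grasp point. The pads swing forward as they close: fully open they stand 13 mm farther back than shut.
Start: joints at [-69.385, 17.962, -2.699, 69.339, 0, 90], TCP at [0.211, -0.562, 0.203] pointing down, gripper open.
Joint ranges: [-152.73, 152.73], [-39.44, 99.34], [-58.76, 71.6], [-118.89, 123.64], [-81.53, 83.1], [-180, 180]. Speed limits (degrees/s): [136.94, 136.94, 172.46, 180, 180, 180].

## Interface

Orientations are given as a 3x3 rotation matrix whose columns are the frame's x, y, z axes.
In Python, from rig import bot gives the robot as it stands.
- The arm moves only by the tool move_arm, never from a script. Its argument "motion" is a list of rows, each an object of numbers: "dx", "dy", "dz": the shift along the tool's x, y, z each as a share of 0.12 m, from -1 to 1; "wx", "wy", "wz": the turn, a rotation vector about the tool's x, y, z each as a share of 45 degrees, from -1 to 1; "jaw": the closure, from -1 (fully open) to 1 (shut), so that 0 is half open. A call has 1 to 5 rows; each row shifts and turns the commanded pose from where the row before left it, along the tool's axes as they then stand; what a row does not reach is not made up. A row lasts 1/8 s, in which the tool goes at most 62.5 mm and 10.7 degrees, less where a joint would pass 70% of its speed; a pose out of reach is approached as far as the arm can. A call with a number of a shift or a turn outside -1 to 1 is refused whole. A call with a gripper value outside its range is refused whole. The fingers move at their own pace and stop on an object; the grip force is fixed at half the most. Time passes only in rows, so rows that do not move let the fingers close. It gives the time, the measured TCP pose, the force and the opening at its end, in the units of the state.
- bot.state(): the state, without advancing time (a new reading comes with each control period).
- bot.snapshot(name): name is "scene" or "top"; returns (picture, depth): 420x560x3 uint8, blue, green, red; 420x560 float32, m along the optical axis (not along the pixel's ray), 0 where there is no reading.
- bot.get_calibration(name): a dict with "vertical_fov" (degrees; the focal length in pixels is half the picture's height over the tangent of half this angle, whatever the lens; pixels are square), "cx", "cy" (the principal point, pixels), "D" ([k1, k2, p1, p2, k3] as OpenCV has them; the pictures are not rectified), "T" (4x4, takes a point from camera to world coordinates). Camera axes: x right, y down, z forward; pixel columns grow to the right and rows downward; lengths in m; the calibration is good to about 2 mm. A picture is of the moment at which its call begins. get_calibration takes no time and is no camera call.
- bot.close_job(): hands the job in, once; it reports no verdict.
Trained networks look in the newest picture that a camera, given by its name, has taken for a name from the list of things; names that differ only in an ending like _2 or _b are one class to them, and where a whole thing is asked for, a point or a joint stands for the part that bears it (a point fixed in the world has none). Each returns a list of dicts, best first, with "score" (0 to 1); they miss things now and then, are a little off and sometimes report something else, mostly with a low value. They report only what shows in the picture. A call takes as long as a camera call. They do not tell look-alikes from the thing itself.
- bot.masks_of(camera, name): "pixels" (420x560 bool, what is visible of it).
- bot.mark_of(camera, name): "position" ([x, y, z] in m, in world coordinates, good to about 4 mm: a listed point, or the origin of a listed thing).
The state is a dict: "clock": time; "joint_positions": joint angles; "joint_vel": joint speeds; "tau": joint torques, N m; "tcp_pos": TCP position; "tcp_rot": TCP orientation; "contact_force": force on the tool from outside, world axes, zero at the start; "torque": the same for the moment, N m; "opening": finger opening in m.
Only numpy, scipy, OpenCV 4.12 (cv2) and the standard library are available. Lean on these libraries where they do the work, as an engineer would, in place of code of your own. Each camera call takes 0.05 s, during which the arm holds its last target. There are 200 camera calls.

## Working session

There is one attempt and no reset: what is moved stays moved. The work goes in short steps, Python scripts to look and compute and a tool call to move; the robot and the scene stay as the last step left them, time stands still between calls to the robot, and variables do not carry over. Pictures are saved under pics/ and viewed, about 8 in all and at most 12, crops included, and the job is handed in when it is done.

Besides the shell and the picture viewer there is one more tool, called after "Request:" by a JSON object that holds its "api" and its "payload". move_arm: Moves the arm, as the interface text tells. Its arguments: {"type":"object","properties":{"motion":{"type":"array","items":{"type":"object","properties":{"dx":{"type":"number","minimum":-1,"maximum":1},"dy":{"type":"number","minimum":-1,"maximum":1},"dz":{"type":"number","minimum":-1,"maximum":1},"wx":{"type":"number","minimum":-1,"maximum":1},"wy":{"type":"number","minimum":-1,"maximum":1},"wz":{"type":"number","minimum":-1,"maximum":1},"jaw":{"type":"number"}}}}},"required":["motion"]}

```bash
mkdir -p pics; ls; cat > h.py <<'E'
import numpy as np, cv2
from rig import bot
np.set_printoptions(precision=4,suppress=True)
def K(n):
    c=bot.get_calibration(n); f=210/np.tan(np.radians(c["vertical_fov"]/2))
    return np.array([[f,0,c["cx"]],[0,f,c["cy"]],[0,0,1]]),np.array(c["D"],float),np.array(c["T"])
def proj(n,P):
    k,D,T=K(n); Ti=np.linalg.inv(T)
    return cv2.projectPoints(np.atleast_2d(np.array(P,float)),cv2.Rodrigues(Ti[:3,:3])[0],Ti[:3,3],k,D)[0][:,0]
def cloud(n,depth):
    k,D,T=K(n); v,u=np.mgrid[:420,:560]
    p=cv2.undistortPoints(np.stack([u,v],-1).reshape(-1,1,2).astype(float),k,D)[:,0]
    z=depth.reshape(-1); P=np.c_[p*z[:,None],z]@T[:3,:3].T+T[:3,3]
    return P.reshape(420,560,3)
E
python3 - <<'E'
from h import *
for n in("scene","top"):
    p,d=bot.snapshot(n); cv2.imwrite(f"pics/{n}0.png",p); print(n,K(n)[2][:3,3])
    for t in("dispenser","outlet","pusher_tab","case0","case3","tray","pad","jar_red","jar_purple","wash_bottle"):
        print(t,[(round(r["score"],2),np.round(r["position"],4).tolist(),proj(n,r["position"])[0].round().tolist()) for r in bot.mark_of(n,t)[:3]])
s=bot.state();print(s)
E
```

```text
pics
scene [ 1.2212 -0.342   0.5252]
dispenser [(0.57, [0.5126, 0.0823, 0.0022], [321.0, 207.0])]
outlet [(0.6, [0.521, 0.0265, 0.0279], [300.0, 204.0])]
pusher_tab [(0.69, [0.5042, 0.2153, 0.0739], [372.0, 165.0]), (0.67, [0.5153, 0.0872, 0.0679], [325.0, 181.0])]
case0 [(0.81, [0.5147, 0.0853, 0.0686], [324.0, 181.0]), (0.7, [0.4083, -0.0577, 0.0006], [244.0, 199.0])]
case3 [(0.81, [0.5147, 0.0853, 0.0686], [324.0, 181.0]), (0.7, [0.4083, -0.0577, 0.0006], [244.0, 199.0])]
tray [(0.71, [0.575, -0.2992, -0.0024], [153.0, 273.0]), (0.19, [0.504, 0.2118, 0.0727], [371.0, 165.0])]
pad [(0.98, [0.543, -0.3053, 0.0058], [146.0, 260.0])]
jar_red [(0.71, [0.6555, -0.3474, 0.0037], [133.0, 307.0])]
jar_purple [(0.87, [0.6458, -0.2409, 0.0061], [194.0, 285.0])]
wash_bottle [(0.97, [0.7643, 0.0208, -0.0003], [361.0, 287.0])]
top [ 0.5214 -0.0609  1.0048]
dispenser [(0.8, [0.5159, 0.0858, -0.0018], [224.0, 238.0]), (0.36, [0.7653, 0.021, -0.0022], [247.0, 143.0])]
outlet [(0.93, [0.5158, 0.0307, 0.0242], [244.0, 237.0]), (0.69, [0.7618, 0.0207, -0.0006], [247.0, 144.0])]
pusher_tab [(0.73, [0.
[... 407 characters left out ...]
33], [386.0, 182.0])]
jar_purple [(0.52, [0.6461, -0.2461, 0.0031], [350.0, 185.0])]
wash_bottle [(0.69, [0.7637, 0.0221, 0.0008], [247.0, 143.0])]
{'clock': 1.1, 'joint_positions': array([-69.3862,  17.9617,  -2.6994,  69.3382,  -0.0004,  90.0006]), 'joint_vel': array([-0.0152, -0.0142,  0.0018, -0.0346, -0.0927, -0.005 ]), 'tau': array([  0.0024, -53.9476,  34.0056,   0.0016,   0.0002,   0.    ]), 'tcp_pos': array([ 0.2112, -0.5616,  0.2027]), 'tcp_rot': array([[-0.936 , -0.    ,  0.3521],
       [-0.3521, -0.    , -0.936 ],
       [ 0.    , -1.    ,  0.    ]]), 'contact_force': array([ 0.0998, -0.2094,  0.0599]), 'torque': array([-0.0054, -0.0307, -0.0213]), 'opening': 0.0851375649239912}
```

View pics/scene0.png

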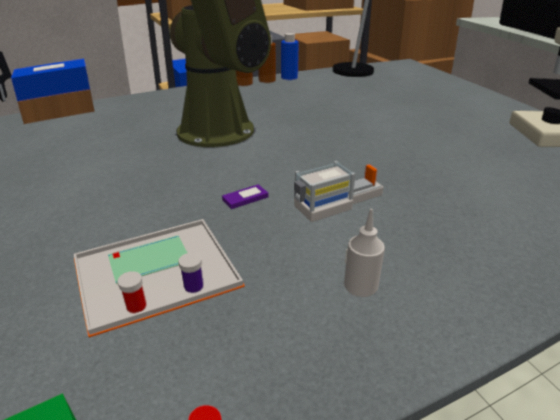

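View pics/top0.png

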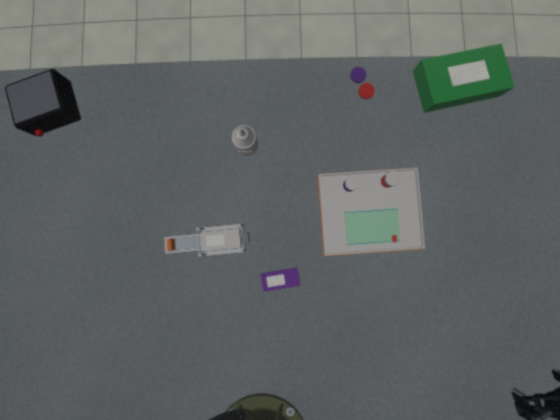

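Scene view: the dispenser is at about (325,190), with the blue case at the bottom of its stack at (335,200). The pusher tab is at (371,173) and the wash bottle at (363,265). The tray is at (155,272) with the pad at (148,258), and the jars stand at (133,292) and (192,273).

Candidates for the blue case: the purple look-alike lying on the bench at scene (245,196) / top (282,278), and the blue layer at the bottom of the dispenser stack. By the description I choose the one in the dispenser. There is also a red patch at the pad's corner. Next I'll measure and take one close crop.

```bash
python3 - <<'E'
from h import *
P={}
for n in("scene","top"):
    p,d=bot.snapshot(n); C=cloud(n,d); P[n]=(p,C)
    hsv=cv2.cvtColor(p,cv2.COLOR_BGR2HSV); H,S,V=cv2.split(hsv)
    ok=(d>0)
    g=ok&(H>60)&(H<90)&(S>60)&(np.abs(C[...,0]-.54)<.1)&(np.abs(C[...,1]+.3)<.12)
    q=C[g]; r=cv2.minAreaRect(q[:,:2].astype(np.float32)); print(n,"pad",r,np.median(q[:,2]))
    rd=ok&((H<8)|(H>172))&(S>150)&(np.abs(C[...,0]-.53)<.06)&(np.abs(C[...,1]+.34)<.08)
    if rd.any(): print("red",C[rd].mean(0),C[rd].min(0),C[rd].max(0))
    o=ok&(H<18)&(S>150)&(np.abs(C[...,0]-.5)<.06)&(np.abs(C[...,1]-.22)<.05)
    t=C[o]; t=t[t[:,2]>.066]; print("tab",t.mean(0),t.min(0),t.max(0),cv2.minAreaRect(t[:,:2].astype(np.float32)))
    tm=ok&(np.abs(C[...,0]-.575)<.2)&(np.abs(C[...,1]+.3)<.2)&(C[...,2]>.009)&(C[...,2]<.02)
    if n=="top": print("tray rim",cv2.minAreaRect(C[tm][:,:2].astype(np.float32)))
    c=ok&(np.abs(C[...,0]-.515)<.06)&(np.abs(C[...,1]-.085)<.09)
    for lo,hi in((.062,.072),(.08,.092),(.05,.084)):
        s=C[c&(C[...,2]>lo)&(C[...,2]<hi)]
        if len(s)>5: print(lo,hi,len(s),s.mean(0),cv2.minAreaRect(s[:,:2].astype(np.float32)))
p=P["scene"][0]; a=cv2.resize(p[140:240,220:400],None,fx=4,fy=4,interpolation=2)[:, :720]
p=P["top"][0]; b=cv2.resize(p[200:270,150:270],None,fx=3,fy=3,interpolation=2)
b=cv2.copyMakeBorder(b,0,0,0,a.shape[1]-b.shape[1],cv2.BORDER_CONSTANT); cv2.imwrite("pics/crop1.png",np.vstack([a,b])[:600])
E
```

```text
scene pad ((0.5376628041267395, -0.29881179332733154), (0.09143660962581635, 0.13729307055473328), 3.3521788120269775) 0.005879961889709073
red [ 0.5054 -0.3554  0.0065] [ 0.4975 -0.3608  0.0049] [ 0.5119 -0.3497  0.0081]
tab [0.5079 0.208  0.069 ] [0.4938 0.2032 0.0661] [0.5197 0.2174 0.0724] ((0.5065298676490784, 0.2099214792251587), (0.02622193843126297, 0.012739275582134724), 5.934622764587402)
0.062 0.072 251 [0.5381 0.0685 0.0671] ((0.5386348366737366, 0.07306480407714844), (0.12750081717967987, 0.05735616013407707), 63.68254852294922)
0.08 0.092 843 [0.514  0.0848 0.0833] ((0.5156129598617554, 0.07914207875728607), (0.06899119168519974, 0.12454653531312943), 4.1563029289245605)
0.05 0.084 1358 [0.527  0.0755 0.0727] ((0.5155168771743774, 0.07893964648246765), (0.07028801739215851, 0.12573456764221191), 3.407694101333618)
top pad ((0.5356210470199585, -0.299003541469574), (0.08256375789642334, 0.12359791249036789), 2.3582305908203125) 0.006358356768345841
red [ 0.5029 -0.3557  0.0067] [ 0.4983 -0.3582  0.0038] [ 0.5087 -0.3529  0.0082]
tab [0.5032 0.209  0.0703] [0.4918 0.2048 0.0681] [0.5137 0.213  0.0738] ((0.5027310252189636, 0.20907893776893616), (0.00825864914804697, 0.021860327571630478), 88.43301391601562)
tray rim ((0.5637978315353394, -0.25545093417167664), (0.25956597924232483, 0.3857486844062805), 14.400914192199707)
0.062 0.072 28 [0.513  0.0631 0.0673] ((0.5135196447372437, 0.07681286334991455), (0.05806531757116318, 0.12048353254795074), 7.2509918212890625)
0.08 0.092 896 [0.5116 0.0845 0.0831] ((0.5116921663284302, 0.07854881882667542), (0.06708835065364838, 0.12268893420696259), 4.125550270080566)
0.05 0.084 933 [0.5118 0.0806 0.0798] ((0.5116530060768127, 0.07812857627868652), (0.06674768030643463, 0.12349948287010193), 4.057819843292236)
```

View pics/crop1.png

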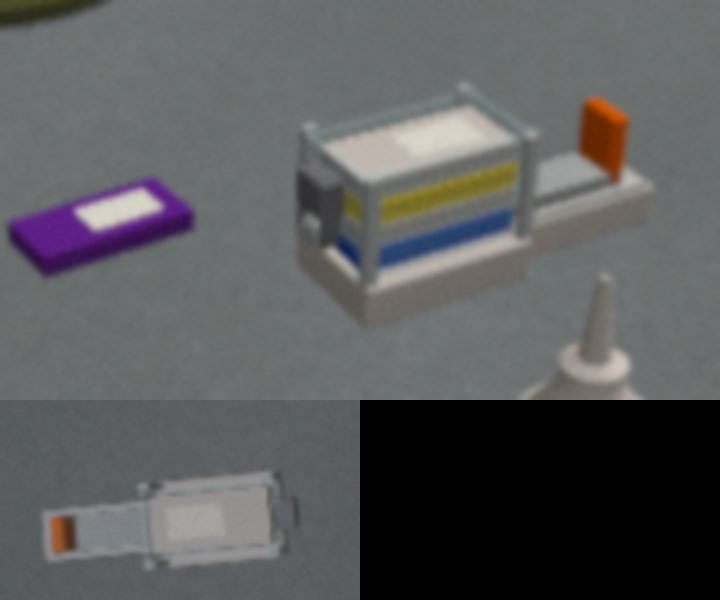

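```bash
cat >> h.py <<'E'
from scipy.spatial.transform import Rotation as Ro
O=np.array([.513,.0855,0]); YAW=4.1
def Rt(yaw=YAW,tilt=0):  # tool down, x=-dispenser x, z=-dispenser y; tilt>0 leans the body to -dispenser x
    c,s=np.cos(np.radians(yaw)),np.sin(np.radians(yaw))
    R=np.c_[[s,-c,0],[0,0,-1],[c,s,0]]
    return R@Ro.from_euler('z',tilt,degrees=True).as_matrix()
def W(x,y,z): c,s=np.cos(np.radians(YAW)),np.sin(np.radians(YAW)); return O+x*np.array([-s,c,0])+y*np.array([-c,-s,0])+[0,0,z]
def plan(ways,step=.055,ang=9.5):
    s=bot.state(); p,R=s["tcp_pos"],np.array(s["tcp_rot"]); out=[]
    for q,Q in ways:
        q=np.array(q); w=Ro.from_matrix(R.T@Q).as_rotvec(); L=np.linalg.norm(q-p)
        n=max(1,int(np.ceil(max(L/step,np.degrees(np.linalg.norm(w))/ang))))
        for i in range(n):
            d=(R.T@((q-p)/n))/.12; t=np.degrees(w/n)/45
            out.append(dict(zip("dx dy dz wx wy wz".split(),np.r_[d,t].round(3)))); R=R@Ro.from_rotvec(w/n).as_matrix()
        p=q;R=Q
    for i,o in enumerate(out): print(i+1,{k:float(v) for k,v in o.items() if abs(v)>.001})
E
python3 - <<'E'
from h import *
plan([([.42,-.2,.2],Rt()),(W(.158,0,.2),Rt())])
E
```

```text
1 {'dx': -0.336, 'dy': 0.003, 'dz': -0.276, 'wy': -0.204}
2 {'dx': -0.376, 'dy': 0.003, 'dz': -0.219, 'wy': -0.204}
3 {'dx': -0.406, 'dy': 0.003, 'dz': -0.156, 'wy': -0.204}
4 {'dx': -0.426, 'dy': 0.003, 'dz': -0.089, 'wy': -0.204}
5 {'dx': -0.434, 'dy': 0.003, 'dz': -0.02, 'wy': -0.204}
6 {'dx': -0.432, 'dy': 0.003, 'dz': 0.05, 'wy': -0.204}
7 {'dx': -0.419, 'dy': 0.003, 'dz': 0.118, 'wy': -0.204}
8 {'dx': -0.394, 'dy': 0.003, 'dz': 0.183, 'wy': -0.204}
9 {'dx': -0.404, 'dz': 0.105}
10 {'dx': -0.404, 'dz': 0.105}
11 {'dx': -0.404, 'dz': 0.105}
12 {'dx': -0.404, 'dz': 0.105}
13 {'dx': -0.404, 'dz': 0.105}
14 {'dx': -0.404, 'dz': 0.105}
15 {'dx': -0.404, 'dz': 0.105}
16 {'dx': -0.404, 'dz': 0.105}
17 {'dx': -0.404, 'dz': 0.105}
```

Request:
{"api": "move_arm", "payload": {"motion": [{"dx":-0.336,"dz":-0.276,"wy":-0.204,"jaw":0},{"dx":-0.376,"dz":-0.219,"wy":-0.204,"jaw":0},{"dx":-0.406,"dz":-0.156,"wy":-0.204,"jaw":0},{"dx":-0.426,"dz":-0.089,"wy":-0.204,"jaw":0},{"dx":-0.434,"dz":-0.02,"wy":-0.204,"jaw":0}]}}

```text
schema error: expected keys dx, dy, dz, wx, wy, wz, jaw
```

Request:
{"api": "move_arm", "payload": {"motion": [{"dx":-0.432,"dz":0.05,"wy":-0.204,"jaw":0},{"dx":-0.419,"dz":0.118,"wy":-0.204,"jaw":0},{"dx":-0.394,"dz":0.183,"wy":-0.204,"jaw":0},{"dx":-0.404,"dz":0.105,"jaw":0},{"dx":-0.404,"dz":0.105,"jaw":0}]}}

```text
schema error: expected keys dx, dy, dz, wx, wy, wz, jaw
```

```bash
python3 - <<'E'
from h import *
p,d=bot.snapshot("scene"); C=cloud("scene",d); s=bot.state(); t=s["tcp_pos"]; print(t,np.array(s["tcp_rot"]),s["opening"])
m=(d>0)&(np.linalg.norm(C[...,:2]-t[:2],axis=-1)<.07)&(C[...,2]>.15)&(C[...,2]<.30)
q=C[m]; print(len(q),np.sort(q[:,2])[:12])
near=q[q[:,2]<t[2]+.02]; print(near.min(0),near.max(0))
plan([(W(.158,0,.2),Rt())])
E
```

```text
[ 0.2112 -0.5616  0.2027] [[-0.936 -0.     0.352]
 [-0.352 -0.    -0.936]
 [ 0.    -1.     0.   ]] 0.08554935897975327
174 [0.2437 0.2447 0.2462 0.2465 0.2467 0.2469 0.2474 0.2477 0.2482 0.2483
 0.2484 0.2491]Traceback (most recent call last):
  File "<stdin>", line 5, in <module>
    return umr_minimum(a, axis, None, out, keepdims, initial, where)
ValueError: zero-size array to reduction operation minimum which has no identity
```

All seven keys are required.

Request:
{"api": "move_arm", "payload": {"motion": [{"dx":-0.336,"dy":0,"dz":-0.276,"wx":0,"wy":-0.204,"wz":0,"jaw":0},{"dx":-0.376,"dy":0,"dz":-0.219,"wx":0,"wy":-0.204,"wz":0,"jaw":0},{"dx":-0.406,"dy":0,"dz":-0.156,"wx":0,"wy":-0.204,"wz":0,"jaw":0},{"dx":-0.426,"dy":0,"dz":-0.089,"wx":0,"wy":-0.204,"wz":0,"jaw":0},{"dx":-0.434,"dy":0,"dz":-0.02,"wx":0,"wy":-0.204,"wz":0,"jaw":0}]}}

```text
clock: 1.88
tcp_pos: [0.3424, -0.3342, 0.2029]
tcp_rot: [[-0.394, 0.001, 0.919], [-0.919, -0.0, -0.394], [0.0, -1.0, 0.001]]
contact_force: [1.0, -0.1, -0.6]
opening: 0.0432
```

Request:
{"api": "move_arm", "payload": {"motion": [{"dx":-0.432,"dy":0,"dz":0.05,"wx":0,"wy":-0.204,"wz":0,"jaw":0},{"dx":-0.419,"dy":0,"dz":0.118,"wx":0,"wy":-0.204,"wz":0,"jaw":0},{"dx":-0.394,"dy":0,"dz":0.183,"wx":0,"wy":-0.204,"wz":0,"jaw":0},{"dx":-0.404,"dy":0,"dz":0.105,"wx":0,"wy":0,"wz":0,"jaw":0},{"dx":-0.404,"dy":0,"dz":0.105,"wx":0,"wy":0,"wz":0,"jaw":0}]}}

```text
clock: 2.5
tcp_pos: [0.4388, -0.1, 0.2029]
tcp_rot: [[0.071, 0.001, 0.997], [-0.997, -0.0, 0.071], [0.0, -1.0, 0.001]]
contact_force: [1.5, -0.3, 0.2]
opening: 0.0428
```

```bash
python3 - <<'E'
from h import *
p,d=bot.snapshot("scene"); C=cloud("scene",d); s=bot.state(); t=s["tcp_pos"]; print(t,np.array(s["tcp_rot"]),s["opening"])
m=(d>0)&(np.linalg.norm(C[...,:2]-t[:2],axis=-1)<.07)&(C[...,2]>.12)&(C[...,2]<.30)
q=C[m]; print(len(q),np.sort(q[:,2])[:12])
near=q[q[:,2]<t[2]+.03]
if len(near): print(near.min(0),near.max(0))
x,y=proj("scene",[t])[0].astype(int); cv2.imwrite("pics/grip.png",cv2.resize(p[max(0,y-60):y+30,max(0,x-60):x+60],None,fx=5,fy=5))
plan([(W(.158,0,.2),Rt())])
E
```

```text
[ 0.4393 -0.095   0.2029] [[ 0.0749  0.0011  0.9972]
 [-0.9972  0.0044  0.0749]
 [-0.0043 -1.      0.0014]] 0.04263092665199679
770 [0.2329 0.2329 0.2333 0.2336 0.234  0.2342 0.2343 0.2343 0.2345 0.2346
 0.2346 0.2347]
1 {'dx': -0.396, 'dy': 0.005, 'dz': 0.104}
2 {'dx': -0.396, 'dy': 0.005, 'dz': 0.104}
3 {'dx': -0.396, 'dy': 0.005, 'dz': 0.104}
4 {'dx': -0.396, 'dy': 0.004, 'dz': 0.104}
5 {'dx': -0.396, 'dy': 0.004, 'dz': 0.103}
6 {'dx': -0.396, 'dy': 0.004, 'dz': 0.103}
7 {'dx': -0.396, 'dy': 0.004, 'dz': 0.103}
```

View pics/grip.png

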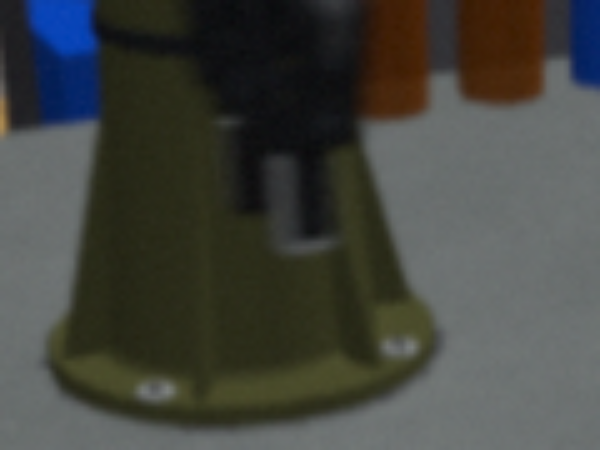

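Request:
{"api": "move_arm", "payload": {"motion": [{"dx":-0.396,"dy":0,"dz":0.104,"wx":0,"wy":0,"wz":0,"jaw":0},{"dx":-0.396,"dy":0,"dz":0.104,"wx":0,"wy":0,"wz":0,"jaw":0},{"dx":-0.396,"dy":0,"dz":0.104,"wx":0,"wy":0,"wz":0,"jaw":0},{"dx":-0.396,"dy":0,"dz":0.104,"wx":0,"wy":0,"wz":0,"jaw":0},{"dx":-0.396,"dy":0,"dz":0.104,"wx":0,"wy":0,"wz":0,"jaw":0}]}}

```text
clock: 3.18
tcp_pos: [0.4842, 0.1412, 0.2029]
tcp_rot: [[0.071, 0.001, 0.997], [-0.997, -0.0, 0.071], [0.0, -1.0, 0.001]]
contact_force: [0.0, -0.1, -0.6]
opening: 0.0428
```

Request:
{"api": "move_arm", "payload": {"motion": [{"dx":-0.45,"dy":0.3,"dz":0.104,"wx":0,"wy":0,"wz":0,"jaw":0},{"dx":-0.45,"dy":0.45,"dz":0.104,"wx":0,"wy":0,"wz":0,"jaw":0},{"dx":-0.36,"dy":0.45,"dz":0,"wx":0,"wy":0,"wz":0,"jaw":0},{"dx":0,"dy":0.25,"dz":0,"wx":0,"wy":0,"wz":0,"jaw":0},{"dx":0,"dy":0.0,"dz":0,"wx":0,"wy":0,"wz":0,"jaw":0}]}}

```text
clock: 3.8
tcp_pos: [0.494, 0.2737, 0.0438]
tcp_rot: [[0.072, -0.005, 0.997], [-0.997, -0.003, 0.072], [0.002, -1.0, -0.005]]
contact_force: [0.7, 0.2, 1.2]
opening: 0.0425
```

```bash
python3 - <<'E'
from h import *
s=bot.state(); t=s["tcp_pos"]
for n in("scene","top"):
    p,d=bot.snapshot(n); C=cloud(n,d);  print(t,s["opening"],s["contact_force"])
    m=(d>0)&(np.linalg.norm(C[...,:2]-t[:2],axis=-1)<.06)&(C[...,2]>.012)&(C[...,2]<.20)
    q=C[m]; print(len(q),np.sort(q[:,2])[:8] if len(q) else 0)
    if n=="scene":
        x,y=proj(n,[t])[0].astype(int); print(x,y); cv2.imwrite("pics/grip2.png",cv2.resize(p[max(0,y-90):y+30,max(0,x-80):x+80],None,fx=5,fy=5,interpolation=2))
E
```

```text
[0.494  0.2737 0.0438] 0.04248139976483586 [0.67   0.1673 1.1625]
1506 [0.0136 0.0136 0.014  0.0143 0.0159 0.0172 0.0172 0.0176]
389 169
[0.494  0.2737 0.0438] 0.04248139976483586 [0.67   0.1673 1.1625]
634 [0.0196 0.0198 0.0207 0.0207 0.0208 0.0214 0.0215 0.0216]
```

View pics/grip2.png

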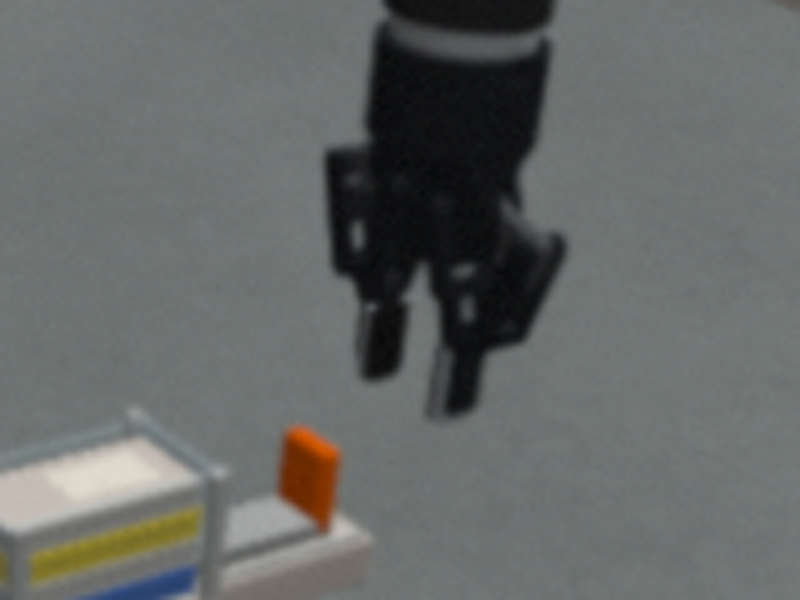

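Request:
{"api": "move_arm", "payload": {"motion": [{"dx":0,"dy":0.0,"dz":0,"wx":0,"wy":0,"wz":0,"jaw":0},{"dx":0,"dy":0.05,"dz":0,"wx":0,"wy":0,"wz":0,"jaw":0},{"dx":0,"dy":0.05,"dz":0,"wx":0,"wy":0,"wz":0,"jaw":0},{"dx":0,"dy":0.0,"dz":0,"wx":0,"wy":0,"wz":0,"jaw":0}]}}

```text
clock: 4.4
tcp_pos: [0.4958, 0.2744, 0.0337]
tcp_rot: [[0.071, -0.001, 0.998], [-0.998, -0.0, 0.071], [0.0, -1.0, -0.001]]
contact_force: [0.0, -0.2, -0.5]
opening: 0.0425
```

Request:
{"api": "move_arm", "payload": {"motion": [{"dx":0,"dy":0.06,"dz":0,"wx":0,"wy":0,"wz":0,"jaw":0},{"dx":0,"dy":0.06,"dz":0,"wx":0,"wy":0,"wz":0,"jaw":0},{"dx":0,"dy":0.06,"dz":0,"wx":0,"wy":0,"wz":0,"jaw":0},{"dx":0,"dy":0.04,"dz":0,"wx":0,"wy":0,"wz":0,"jaw":0}]}}

```text
clock: 4.9
tcp_pos: [0.4959, 0.2746, 0.007]
tcp_rot: [[0.071, -0.001, 0.997], [-0.997, -0.0, 0.071], [0.0, -1.0, -0.001]]
contact_force: [0.0, -0.1, -0.3]
opening: 0.0427
```

```bash
python3 - <<'E'
from h import *
p,d=bot.snapshot("scene"); C=cloud("scene",d); s=bot.state(); t=s["tcp_pos"]
print(t,s["contact_force"],proj("scene",[t,[.494,.2737,.0438]]), K("scene")[0][0,0])
x,y=389,169
cv2.imwrite("pics/grip3.png",cv2.resize(p[y-60:y+40,x-80:x+80],None,fx=5,fy=5,interpolation=2))
hsv=cv2.cvtColor(p,cv2.COLOR_BGR2HSV)
dark=(hsv[...,2]<50); ys,xs=np.nonzero(dark[y-60:y+40,x-40:x+40]); 
print("lowest dark px",ys.max()+y-60, xs[ys.argmax()]+x-40, d[ys.max()+y-60, xs[ys.argmax()]+x-40], C[ys.max()+y-60, xs[ys.argmax()]+x-40])
E
```

```text
[0.4957 0.2744 0.0066] [-0.2905  0.5264 -0.621 ] [[387.7408 183.7512]
 [389.0464 169.7437]] 443.44542381875164
lowest dark px 175 397 1.0055811 [0.5273 0.271  0.0468]
```

View pics/grip3.png

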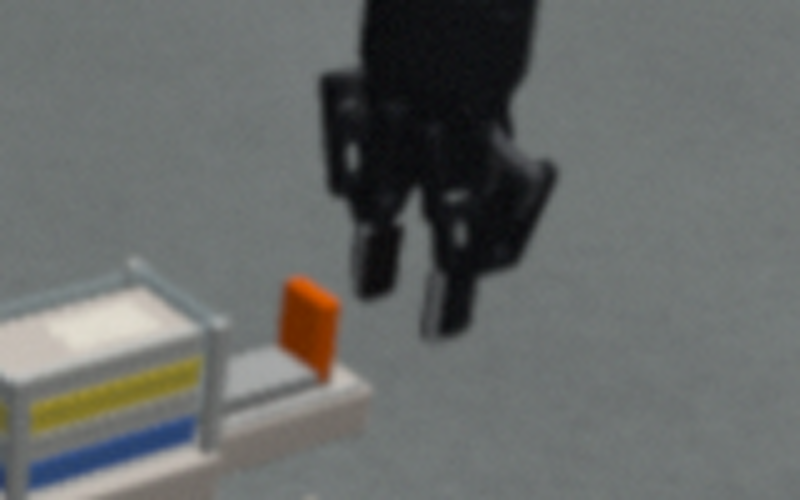

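```bash
python3 - <<'E'
from h import *
s=bot.state(); t=s["tcp_pos"];R=np.array(s["tcp_rot"])
print(proj("scene",[t+[0,0,.028]]),s["joint_positions"])
for n in("scene","top"):
    p,d=bot.snapshot(n); C=cloud(n,d); V=p.max(2)
    m=(d>0)&(V<70)&(np.linalg.norm(C[...,:2]-t[:2],axis=-1)<.09)&(C[...,2]>.012)&(C[...,2]<.2)
    q=(C[m]-t)@R
    print(n,len(q))
    for lo in range(-150,20,10):
        k=q[(q[:,1]*1000>=lo)&(q[:,1]*1000<lo+10)]*1000
        if len(k): print(lo,len(k),"x",k[:,0].min().round(),k[:,0].max().round(),"z",k[:,2].min().round(),k[:,2].max().round())
E
```

```text
[[389.2282 173.4244]] [ 28.9726  23.2545 -22.6307  44.1934  -0.0004 114.9184]
scene 1958
-150 95 x -8.0 12.0 z -38.0 42.0
-140 198 x -11.0 20.0 z -64.0 68.0
-130 191 x -11.0 20.0 z -65.0 70.0
-120 173 x -16.0 19.0 z -63.0 65.0
-110 174 x -15.0 20.0 z -61.0 62.0
-100 121 x -12.0 18.0 z -57.0 59.0
-90 152 x -13.0 13.0 z -56.0 56.0
-80 86 x -12.0 15.0 z -47.0 53.0
-70 55 x -10.0 12.0 z -31.0 37.0
-60 66 x -11.0 14.0 z -27.0 38.0
-50 56 x -13.0 13.0 z -33.0 39.0
-40 27 x -11.0 11.0 z -25.0 33.0
top 721
-150 19 x -7.0 10.0 z -42.0 38.0
-140 156 x -13.0 13.0 z -68.0 64.0
-130 63 x -11.0 19.0 z -68.0 63.0
-120 40 x 2.0 17.0 z -65.0 61.0
-110 51 x -1.0 17.0 z -60.0 56.0
-100 34 x -11.0 17.0 z -57.0 57.0
-90 122 x -10.0 14.0 z -55.0 52.0
-80 21 x 5.0 13.0 z -41.0 47.0
-70 8 x 8.0 11.0 z -30.0 23.0
-60 13 x 5.0 11.0 z -36.0 31.0
-50 8 x 6.0 11.0 z -36.0 31.0
-40 4 x 6.0 9.0 z -27.0 29.0
```

Request:
{"api": "move_arm", "payload": {"motion": [{"dx":0,"dy":0.05,"dz":0,"wx":0,"wy":0,"wz":0,"jaw":0},{"dx":0,"dy":0.05,"dz":0,"wx":0,"wy":0,"wz":0,"jaw":0},{"dx":0,"dy":0,"dz":0,"wx":0,"wy":0,"wz":0,"jaw":0}]}}

```text
clock: 5.42
tcp_pos: [0.4958, 0.2744, -0.0048]
tcp_rot: [[0.071, -0.001, 0.997], [-0.997, -0.001, 0.071], [0.0, -1.0, -0.001]]
contact_force: [-1.1, -0.5, 0.1]
opening: 0.0427
```

Request:
{"api": "move_arm", "payload": {"motion": [{"dx":0,"dy":0.05,"dz":0,"wx":0,"wy":0,"wz":0,"jaw":0},{"dx":0,"dy":0.05,"dz":0,"wx":0,"wy":0,"wz":0,"jaw":0},{"dx":0,"dy":0,"dz":0,"wx":0,"wy":0,"wz":0,"jaw":0}]}}

```text
clock: 5.8
tcp_pos: [0.4957, 0.2744, -0.0169]
tcp_rot: [[0.071, -0.001, 0.997], [-0.997, -0.001, 0.071], [0.001, -1.0, -0.001]]
contact_force: [0.2, 0.4, 0.9]
opening: 0.043
```

Request:
{"api": "move_arm", "payload": {"motion": [{"dx":0,"dy":0.035,"dz":0,"wx":0,"wy":0,"wz":0,"jaw":0},{"dx":0,"dy":0.0,"dz":0,"wx":0,"wy":0,"wz":0,"jaw":0}]}}

```text
clock: 6.05
tcp_pos: [0.4961, 0.2747, -0.0206]
tcp_rot: [[0.071, -0.0, 0.997], [-0.997, -0.0, 0.071], [0.0, -1.0, -0.0]]
contact_force: [0.8, 0.5, 0.1]
opening: 0.0427
```

Request:
{"api": "move_arm", "payload": {"motion": [{"dx":0,"dy":0.03,"dz":0,"wx":0,"wy":0,"wz":0,"jaw":0},{"dx":0,"dy":0.0,"dz":0,"wx":0,"wy":0,"wz":0,"jaw":0}]}}

```text
clock: 6.3
tcp_pos: [0.496, 0.2746, -0.0242]
tcp_rot: [[0.071, -0.0, 0.997], [-0.997, -0.0, 0.071], [0.0, -1.0, -0.0]]
contact_force: [-0.3, 0.8, 0.7]
opening: 0.0428
```

Request:
{"api": "move_arm", "payload": {"motion": [{"dx":0,"dy":0.02,"dz":0,"wx":0,"wy":0,"wz":0,"jaw":0},{"dx":0,"dy":0.0,"dz":0,"wx":0,"wy":0,"wz":0,"jaw":0}]}}

```text
clock: 6.55
tcp_pos: [0.4961, 0.2747, -0.0265]
tcp_rot: [[0.071, -0.0, 0.997], [-0.997, -0.0, 0.071], [0.0, -1.0, -0.0]]
contact_force: [-0.2, 0.4, -0.5]
opening: 0.0429
```

Request:
{"api": "move_arm", "payload": {"motion": [{"dx":0,"dy":0.02,"dz":0,"wx":0,"wy":0,"wz":0,"jaw":0},{"dx":0,"dy":0.0,"dz":0,"wx":0,"wy":0,"wz":0,"jaw":0}]}}

```text
clock: 6.8
tcp_pos: [0.4961, 0.2747, -0.029]
tcp_rot: [[0.071, -0.0, 0.997], [-0.997, -0.0, 0.071], [0.0, -1.0, -0.0]]
contact_force: [0.2, -1.0, 0.9]
opening: 0.0427
```

Request:
{"api": "move_arm", "payload": {"motion": [{"dx":0,"dy":0.02,"dz":0,"wx":0,"wy":0,"wz":0,"jaw":0},{"dx":0,"dy":0.0,"dz":0,"wx":0,"wy":0,"wz":0,"jaw":0}]}}

```text
clock: 7.05
tcp_pos: [0.4965, 0.2748, -0.0304]
tcp_rot: [[0.071, 0.0, 0.998], [-0.998, 0.0, 0.071], [-0.0, -1.0, 0.0]]
contact_force: [-1.9, -0.5, 7.4]
opening: 0.0426
```

```bash
python3 - <<'E'
from h import *
s=bot.state(); t=s["tcp_pos"];R=np.array(s["tcp_rot"]);print(t,s["contact_force"])
p,d=bot.snapshot("scene"); C=cloud("scene",d); V=p.max(2)
m=(d>0)&(V<70)&(np.linalg.norm(C[...,:2]-t[:2],axis=-1)<.06)&(C[...,2]>-.03)&(C[...,2]<.2)
q=C[m]; print(np.sort(q[:,2])[:15])
x,y=proj("scene",[t+[0,0,.03]])[0].astype(int)
cv2.imwrite("pics/grip4.png",cv2.resize(p[y-40:y+35,x-70:x+50],None,fx=6,fy=6,interpolation=2))
E
```

```text
[ 0.4965  0.2748 -0.0304] [-1.9074 -0.53    7.4077]
[-0.0005  0.001   0.001   0.0018  0.002   0.0022  0.0026  0.0029  0.0034
  0.0039  0.0039  0.0047  0.0047  0.0048  0.0051]
```

View pics/grip4.png

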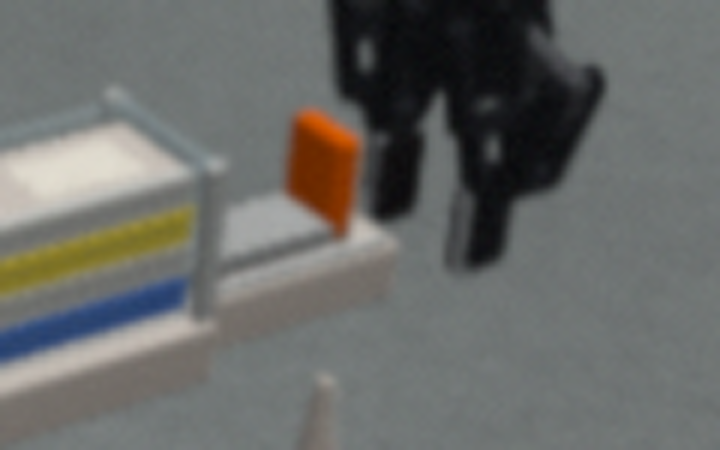

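Contact at a reported z of −0.030, with the picture showing the fingertips on the bench. So at half opening the tips are about 30 mm above the reported TCP, and I'll use that. Next: lift, shut the jaws and approach the tab.

Request:
{"api": "move_arm", "payload": {"motion": [{"dx":0,"dy":-0.333,"dz":0.025,"wx":0,"wy":0,"wz":0,"jaw":1},{"dx":0,"dy":0,"dz":0,"wx":0,"wy":0,"wz":0,"jaw":1},{"dx":0.15,"dy":0,"dz":0,"wx":0,"wy":0,"wz":0,"jaw":1},{"dx":0.15,"dy":0,"dz":0,"wx":0,"wy":0,"wz":0,"jaw":1},{"dx":0,"dy":0,"dz":0,"wx":0,"wy":0,"wz":0,"jaw":1}]}}

```text
clock: 7.72
tcp_pos: [0.5008, 0.2367, 0.0078]
tcp_rot: [[0.068, -0.002, 0.998], [-0.998, -0.001, 0.068], [0.001, -1.0, -0.002]]
contact_force: [0.5, -0.7, -0.0]
opening: -0.0001
```

Request:
{"api": "move_arm", "payload": {"motion": [{"dx":0.07,"dy":0,"dz":0,"wx":0,"wy":0,"wz":0,"jaw":1},{"dx":0.07,"dy":0,"dz":0,"wx":0,"wy":0,"wz":0,"jaw":1},{"dx":0,"dy":0,"dz":0,"wx":0,"wy":0,"wz":0,"jaw":1}]}}

```text
clock: 8.1
tcp_pos: [0.5029, 0.2224, 0.0086]
tcp_rot: [[0.07, -0.0, 0.998], [-0.998, 0.001, 0.07], [-0.001, -1.0, -0.0]]
contact_force: [0.6, 3.1, -2.5]
opening: 0.0002
```

Request:
{"api": "move_arm", "payload": {"motion": [{"dx":0.05,"dy":0,"dz":0,"wx":0,"wy":0,"wz":0,"jaw":1},{"dx":0.05,"dy":0,"dz":0,"wx":0,"wy":0,"wz":0,"jaw":1},{"dx":0.05,"dy":0,"dz":0,"wx":0,"wy":0,"wz":0,"jaw":1},{"dx":0,"dy":0,"dz":0,"wx":0,"wy":0,"wz":0,"jaw":1}]}}

```text
clock: 8.6
tcp_pos: [0.504, 0.2069, 0.0088]
tcp_rot: [[0.072, -0.001, 0.997], [-0.997, 0.005, 0.072], [-0.005, -1.0, -0.0]]
contact_force: [-1.1, 10.4, -4.4]
opening: -0.0002
```

Request:
{"api": "move_arm", "payload": {"motion": [{"dx":0.06,"dy":0,"dz":0,"wx":0,"wy":0,"wz":0,"jaw":1},{"dx":0.06,"dy":0,"dz":0,"wx":0,"wy":0,"wz":0,"jaw":1},{"dx":0.04,"dy":0,"dz":0,"wx":0,"wy":0,"wz":0,"jaw":1},{"dx":0,"dy":0,"dz":0,"wx":0,"wy":0,"wz":0,"jaw":1}]}}

```text
clock: 9.1
tcp_pos: [0.5053, 0.1886, 0.0088]
tcp_rot: [[0.073, -0.001, 0.997], [-0.997, 0.007, 0.073], [-0.007, -1.0, -0.0]]
contact_force: [-0.9, 12.5, -4.7]
opening: -0.0002
```

Request:
{"api": "move_arm", "payload": {"motion": [{"dx":0.04,"dy":0,"dz":0,"wx":0,"wy":0,"wz":0,"jaw":1},{"dx":0,"dy":0,"dz":0,"wx":0,"wy":0,"wz":0,"jaw":1}]}}

```text
clock: 9.35
tcp_pos: [0.5053, 0.1876, 0.009]
tcp_rot: [[0.074, -0.002, 0.997], [-0.997, 0.014, 0.074], [-0.014, -1.0, -0.001]]
contact_force: [-3.1, 23.6, -6.0]
opening: 0.0
```

```bash
python3 - <<'E'
from h import *
p,d=bot.snapshot("scene"); C=cloud("scene",d)
H,S,V=cv2.split(cv2.cvtColor(p,cv2.COLOR_BGR2HSV))
b=(d>0)&(H>100)&(H<125)&(S>120)&(np.abs(C[...,0]-.52)<.06)&(C[...,1]>-.05)&(C[...,1]<.16)
c,s=np.cos(np.radians(YAW)),np.sin(np.radians(YAW)); D=np.c_[[-s,c,0],[-c,-s,0],[0,0,1]]
q=(C[b]-O)@D; print("blue",len(q),q.min(0),q.max(0))
o=(d>0)&(H<18)&(S>150)&(np.abs(C[...,0]-.5)<.06)&(np.abs(C[...,1]-.19)<.06)
q=(C[o]-O)@D; print("tab",len(q),q.min(0),q.max(0), bot.state()["contact_force"])
print([(r["score"],(np.array(r["position"])-O)@D) for r in bot.mark_of("scene","case0")], [(r["score"],(np.array(r["position"])-O)@D) for r in bot.mark_of("scene","pusher_tab")])
x,y=proj("scene",[W(0,0,.05)])[0].astype(int)
cv2.imwrite("pics/push.png",cv2.resize(p[y-50:y+50,x-70:x+70],None,fx=5,fy=5,interpolation=2))
E
```

```text
blue 356 [-0.0885 -0.0318  0.0144] [0.0018 0.0221 0.044 ]
tab 136 [ 0.0534 -0.0352  0.033 ] [0.0973 0.0102 0.0887] [-2.3183 23.6961 -6.3722]
[(0.69, array([-0.0427, -0.0035,  0.0237])), (0.68, array([-0.0006, -0.0013,  0.0673])), (0.57, array([-0.1356,  0.1132, -0.0022]))] [(0.67, array([0.088 , 0.0027, 0.0729]))]
```

View pics/push.png

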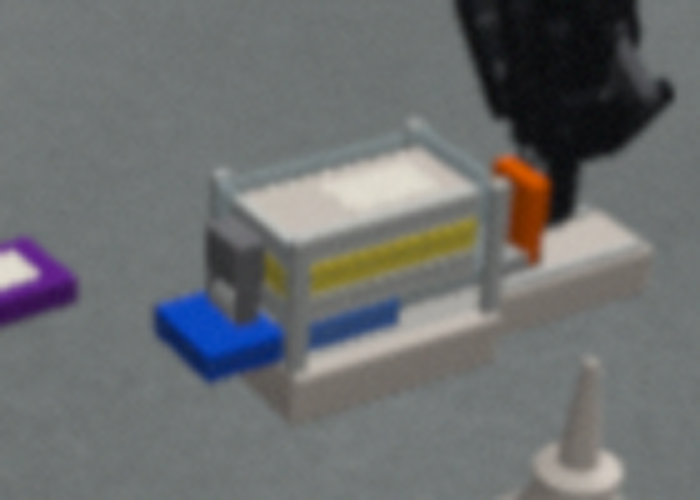

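Blue case protrudes under the roller at crop (215,335), and the tab is at full travel next to the column at (525,205). Back off now so the pusher springs back.

Request:
{"api": "move_arm", "payload": {"motion": [{"dx":-0.18,"dy":0,"dz":0,"wx":0,"wy":0,"wz":0,"jaw":1},{"dx":-0.2,"dy":0,"dz":0,"wx":0,"wy":0,"wz":0,"jaw":1},{"dx":-0.2,"dy":0,"dz":0,"wx":0,"wy":0,"wz":0,"jaw":1},{"dx":0,"dy":-0.3,"dz":0,"wx":0,"wy":0,"wz":0,"jaw":-1},{"dx":0,"dy":-0.3,"dz":0,"wx":0,"wy":0,"wz":0,"jaw":-1}]}}

```text
clock: 10.12
tcp_pos: [0.5005, 0.2496, 0.0812]
tcp_rot: [[0.072, -0.001, 0.997], [-0.997, -0.002, 0.072], [0.002, -1.0, -0.001]]
contact_force: [0.9, -0.6, 0.3]
opening: 0.0356
```

Request:
{"api": "move_arm", "payload": {"motion": [{"dx":0,"dy":-0.1,"dz":0,"wx":0,"wy":0,"wz":0,"jaw":-1},{"dx":0.35,"dy":0,"dz":0.125,"wx":0,"wy":0,"wz":0,"jaw":-1},{"dx":0,"dy":0,"dz":0,"wx":0,"wy":0,"wz":0,"jaw":-1},{"dx":0,"dy":0,"dz":0,"wx":0,"wy":0,"wz":0,"jaw":-1}]}}

```text
clock: 10.62
tcp_pos: [0.5184, 0.2087, 0.0921]
tcp_rot: [[0.07, -0.001, 0.998], [-0.998, -0.0, 0.07], [0.0, -1.0, -0.001]]
contact_force: [0.3, 0.0, -0.3]
opening: 0.0858
```

```bash
python3 - <<'E'
from h import *
c,s_=np.cos(np.radians(YAW)),np.sin(np.radians(YAW)); D=np.c_[[-s_,c,0],[-c,-s_,0],[0,0,1]]
s=bot.state(); print((s["tcp_pos"]-O)@D,s["contact_force"],s["opening"])
p,d=bot.snapshot("scene")
print([(r["score"],(np.array(r["position"])-O)@D) for r in bot.mark_of("scene","case0")], [(r["score"],(np.array(r["position"])-O)@D) for r in bot.mark_of("scene","pusher_tab")])
plan([(W(.126,-.015,.015),Rt())])
E
```

```text
[ 0.1225 -0.0142  0.0921] [ 0.3283  0.0203 -0.3028] 0.08578788529463172
[(0.85, array([0.0011, 0.0004, 0.0678])), (0.77, array([-0.0416, -0.0047,  0.0243])), (0.72, array([-0.1357,  0.1143, -0.0007])), (0.7, array([-0.058 , -0.0001,  0.0274]))] [(0.9, array([0.1262, 0.0016, 0.0694]))]
1 {'dx': -0.012, 'dy': 0.322, 'dz': 0.003}
2 {'dx': -0.012, 'dy': 0.322, 'dz': 0.003}
```

Request:
{"api": "move_arm", "payload": {"motion": [{"dx":-0.012,"dy":0.322,"dz":0,"wx":0,"wy":0,"wz":0,"jaw":-0.7},{"dx":-0.012,"dy":0.322,"dz":0,"wx":0,"wy":0,"wz":0,"jaw":-0.7},{"dx":0,"dy":0,"dz":0,"wx":0,"wy":0,"wz":0,"jaw":-0.6},{"dx":0,"dy":0,"dz":0,"wx":0,"wy":0,"wz":0,"jaw":-0.5},{"dx":0,"dy":0,"dz":0,"wx":0,"wy":0,"wz":0,"jaw":-0.5}]}}

```text
clock: 11.4
tcp_pos: [0.5202, 0.2126, 0.0173]
tcp_rot: [[0.071, 0.003, 0.997], [-0.997, 0.001, 0.071], [-0.001, -1.0, 0.003]]
contact_force: [-0.1, 0.0, -0.1]
opening: 0.0641
```

Request:
{"api": "move_arm", "payload": {"motion": [{"dx":0,"dy":0,"dz":0,"wx":0,"wy":0,"wz":0,"jaw":-0.44},{"dx":0,"dy":0,"dz":0,"wx":0,"wy":0,"wz":0,"jaw":-0.44}]}}

```text
clock: 11.65
tcp_pos: [0.5193, 0.212, 0.0163]
tcp_rot: [[0.071, 0.001, 0.998], [-0.998, 0.0, 0.071], [-0.0, -1.0, 0.001]]
contact_force: [-0.1, -0.7, 0.6]
opening: 0.0615
```

Request:
{"api": "move_arm", "payload": {"motion": [{"dx":0,"dy":0,"dz":0,"wx":0,"wy":0,"wz":0,"jaw":-0.4},{"dx":0,"dy":0,"dz":0,"wx":0,"wy":0,"wz":0,"jaw":-0.4}]}}

```text
clock: 11.9
tcp_pos: [0.5188, 0.2118, 0.0155]
tcp_rot: [[0.071, -0.0, 0.998], [-0.998, -0.0, 0.071], [0.0, -1.0, -0.0]]
contact_force: [-0.6, 0.1, 0.1]
opening: 0.0596
```

Request:
{"api": "move_arm", "payload": {"motion": [{"dx":0,"dy":0,"dz":0,"wx":0,"wy":0,"wz":0,"jaw":-0.35},{"dx":0,"dy":0,"dz":0,"wx":0,"wy":0,"wz":0,"jaw":-0.35}]}}

```text
clock: 12.15
tcp_pos: [0.5187, 0.2119, 0.0155]
tcp_rot: [[0.071, -0.0, 0.997], [-0.997, -0.0, 0.071], [0.0, -1.0, -0.0]]
contact_force: [-0.3, -0.6, -0.1]
opening: 0.0579
```

Request:
{"api": "move_arm", "payload": {"motion": [{"dx":0,"dy":0,"dz":0,"wx":0,"wy":0,"wz":0,"jaw":-0.3},{"dx":0,"dy":0,"dz":0,"wx":0,"wy":0,"wz":0,"jaw":-0.3}]}}

```text
clock: 12.4
tcp_pos: [0.5178, 0.2117, 0.0153]
tcp_rot: [[0.071, -0.002, 0.997], [-0.997, -0.0, 0.071], [0.0, -1.0, -0.002]]
contact_force: [-2.0, 0.3, 2.1]
opening: 0.0558
```

Request:
{"api": "move_arm", "payload": {"motion": [{"dx":0,"dy":0,"dz":0,"wx":0,"wy":0,"wz":0,"jaw":-0.25},{"dx":0,"dy":0,"dz":0,"wx":0,"wy":0,"wz":0,"jaw":-0.25}]}}

```text
clock: 12.65
tcp_pos: [0.5168, 0.2117, 0.0152]
tcp_rot: [[0.071, -0.003, 0.997], [-0.997, -0.0, 0.071], [-0.0, -1.0, -0.003]]
contact_force: [-7.3, -0.3, 4.4]
opening: 0.0535
```

Request:
{"api": "move_arm", "payload": {"motion": [{"dx":0,"dy":0,"dz":0,"wx":0,"wy":0,"wz":0,"jaw":-0.17},{"dx":0,"dy":0,"dz":0,"wx":0,"wy":0,"wz":0,"jaw":-0.17}]}}

```text
clock: 12.9
tcp_pos: [0.5151, 0.2116, 0.015]
tcp_rot: [[0.071, -0.006, 0.997], [-0.997, -0.0, 0.071], [-0.0, -1.0, -0.006]]
contact_force: [-10.8, -0.5, 8.0]
opening: 0.0497
```

Request:
{"api": "move_arm", "payload": {"motion": [{"dx":0,"dy":0,"dz":0,"wx":0,"wy":0,"wz":0,"jaw":-0.1},{"dx":0,"dy":0,"dz":0,"wx":0,"wy":0,"wz":0,"jaw":-0.1}]}}

```text
clock: 13.15
tcp_pos: [0.5137, 0.2116, 0.0149]
tcp_rot: [[0.071, -0.008, 0.997], [-0.997, 0.0, 0.071], [-0.001, -1.0, -0.008]]
contact_force: [-14.7, 0.5, 11.4]
opening: 0.047
```

Request:
{"api": "move_arm", "payload": {"motion": [{"dx":0,"dy":0,"dz":0.04,"wx":0,"wy":0,"wz":0,"jaw":-0.1},{"dx":0,"dy":0,"dz":0,"wx":0,"wy":0,"wz":0,"jaw":-0.1}]}}

```text
clock: 13.4
tcp_pos: [0.5136, 0.2116, 0.0143]
tcp_rot: [[0.072, -0.017, 0.997], [-0.997, 0.0, 0.072], [-0.001, -1.0, -0.017]]
contact_force: [-26.3, 0.6, 20.7]
opening: 0.0471
```

Request:
{"api": "move_arm", "payload": {"motion": [{"dx":0,"dy":0,"dz":0.04,"wx":0,"wy":0,"wz":0,"jaw":-0.1},{"dx":0,"dy":0,"dz":0,"wx":0,"wy":0,"wz":0,"jaw":-0.1}]}}

```text
clock: 13.65
tcp_pos: [0.5134, 0.2116, 0.0138]
tcp_rot: [[0.073, -0.025, 0.997], [-0.997, 0.0, 0.073], [-0.002, -1.0, -0.025]]
contact_force: [-37.5, 0.1, 32.6]
opening: 0.0471
```

Request:
{"api": "move_arm", "payload": {"motion": [{"dx":0,"dy":0,"dz":-0.06,"wx":0,"wy":0,"wz":0,"jaw":-0.8},{"dx":0,"dy":0,"dz":0,"wx":0,"wy":0,"wz":0,"jaw":-0.8},{"dx":0,"dy":-0.4,"dz":0,"wx":0,"wy":0,"wz":0,"jaw":-0.8},{"dx":0,"dy":-0.4,"dz":0,"wx":0,"wy":0,"wz":0,"jaw":-0.8},{"dx":0.3,"dy":0,"dz":0,"wx":0,"wy":0,"wz":0,"jaw":-0.8}]}}

```text
clock: 14.28
tcp_pos: [0.5289, 0.1785, 0.1163]
tcp_rot: [[0.073, 0.01, 0.997], [-0.997, 0.003, 0.073], [-0.003, -1.0, 0.01]]
contact_force: [-0.1, -0.8, 0.1]
opening: 0.0768
```

```bash
cat >> h.py <<'E'
def toD(p):
    c,s=np.cos(np.radians(YAW)),np.sin(np.radians(YAW)); return (np.array(p)-O)@np.c_[[-s,c,0],[-c,-s,0],[0,0,1]]
E
python3 - <<'E'
from h import *
s=bot.state(); print(toD(s["tcp_pos"]),s["contact_force"],s["opening"])
bot.snapshot("top"); print([(r["score"],toD(r["position"])) for r in bot.mark_of("top","pusher_tab")+bot.mark_of("top","case0")])
plan([(W(-.074,-.002,.105),Rt()),(W(-.074,-.002,.01),Rt())])
E
```

```text
[ 0.0916 -0.0225  0.1163] [-0.0641 -0.7828  0.0782] 0.07679853404659971
[(0.75, array([ 0.1277, -0.    ,  0.071 ])), (0.7, array([-0.1344,  0.114 , -0.0034])), (0.69, array([-0.0402, -0.0006,  0.0261])), (0.67, array([-0.0513,  0.0019,  0.0233]))]
1 {'dx': 0.452, 'dy': 0.02, 'dz': -0.045}
2 {'dx': 0.452, 'dy': 0.02, 'dz': -0.045}
3 {'dx': 0.452, 'dy': 0.02, 'dz': -0.046}
4 {'dy': 0.396}
5 {'dy': 0.396}
```

Request:
{"api": "move_arm", "payload": {"motion": [{"dx":0.45,"dy":0,"dz":-0.045,"wx":0,"wy":0,"wz":0,"jaw":-0.6},{"dx":0.45,"dy":0,"dz":-0.045,"wx":0,"wy":0,"wz":0,"jaw":-0.6},{"dx":0.45,"dy":0,"dz":-0.045,"wx":0,"wy":0,"wz":0,"jaw":-0.6},{"dx":0,"dy":0,"dz":0,"wx":0,"wy":0,"wz":0,"jaw":-0.6},{"dx":0,"dy":0,"dz":0,"wx":0,"wy":0,"wz":0,"jaw":-0.6}]}}

```text
clock: 15.05
tcp_pos: [0.5194, 0.0138, 0.1112]
tcp_rot: [[0.07, 0.0, 0.998], [-0.998, 0.001, 0.07], [-0.001, -1.0, 0.0]]
contact_force: [-1.5, 0.8, 0.1]
opening: 0.0683
```

```bash
python3 - <<'E'
from h import *
s=bot.state(); print(toD(s["tcp_pos"]),s["contact_force"],s["opening"])
print(s["tcp_rot"])
plan([(W(-.074,-.001,.05),Rt()),(W(-.074,-.001,-.002),Rt())])
E
```

```text
[-0.072  -0.0013  0.1112] [-1.4611  0.7738  0.075 ] 0.06830333058162574
[[ 0.0702  0.0001  0.9975]
 [-0.9975  0.0006  0.0702]
 [-0.0006 -1.      0.0001]]
1 {'dx': 0.009, 'dy': 0.255}
2 {'dx': 0.009, 'dy': 0.255}
3 {'dy': 0.433}
```

Request:
{"api": "move_arm", "payload": {"motion": [{"dx":0.009,"dy":0.3,"dz":0,"wx":0,"wy":0,"wz":0,"jaw":-0.6},{"dx":0.009,"dy":0.3,"dz":0,"wx":0,"wy":0,"wz":0,"jaw":-0.6},{"dx":0,"dy":0.2,"dz":0,"wx":0,"wy":0,"wz":0,"jaw":-0.4},{"dx":0,"dy":0.1,"dz":0,"wx":0,"wy":0,"wz":0,"jaw":-0.25},{"dx":0,"dy":0,"dz":0,"wx":0,"wy":0,"wz":0,"jaw":-0.25}]}}

```text
clock: 15.68
tcp_pos: [0.5188, 0.0122, 0.003]
tcp_rot: [[0.072, -0.001, 0.997], [-0.997, 0.0, 0.072], [-0.0, -1.0, -0.001]]
contact_force: [-0.4, 0.1, -0.2]
opening: 0.0534
```

Request:
{"api": "move_arm", "payload": {"motion": [{"dx":0,"dy":0,"dz":0,"wx":0,"wy":0,"wz":0,"jaw":-0.15},{"dx":0,"dy":0,"dz":0,"wx":0,"wy":0,"wz":0,"jaw":-0.15}]}}

```text
clock: 15.92
tcp_pos: [0.5202, 0.0114, 0.0046]
tcp_rot: [[0.071, 0.002, 0.997], [-0.997, 0.0, 0.071], [0.0, -1.0, 0.002]]
contact_force: [0.4, -0.3, 0.5]
opening: 0.0491
```

```bash
python3 - <<'E'
from h import *
s=bot.state(); print(toD(s["tcp_pos"]),s["contact_force"],s["opening"])
p,d=bot.snapshot("scene"); x,y=proj("scene",[W(-.06,0,.05)])[0].astype(int)
cv2.imwrite("pics/grasp.png",cv2.resize(p[y-40:y+40,x-55:x+55],None,fx=7,fy=7,interpolation=2))
C=cloud("scene",d); m=(d>0)&(p.max(2)<60)&(np.linalg.norm(C[...,:2]-s["tcp_pos"][:2],axis=-1)<.06)&(C[...,2]>-.03)&(C[...,2]<.05); print(np.sort(C[m][:,2])[:10])
E
```

```text
[-0.0745 -0.0019  0.0046] [ 0.4419 -0.2672  0.4837] 0.0490821469323859
[0.0396 0.04   0.0407 0.041  0.0411 0.0412 0.042  0.0426 0.0426 0.0427]
```

View pics/grasp.png

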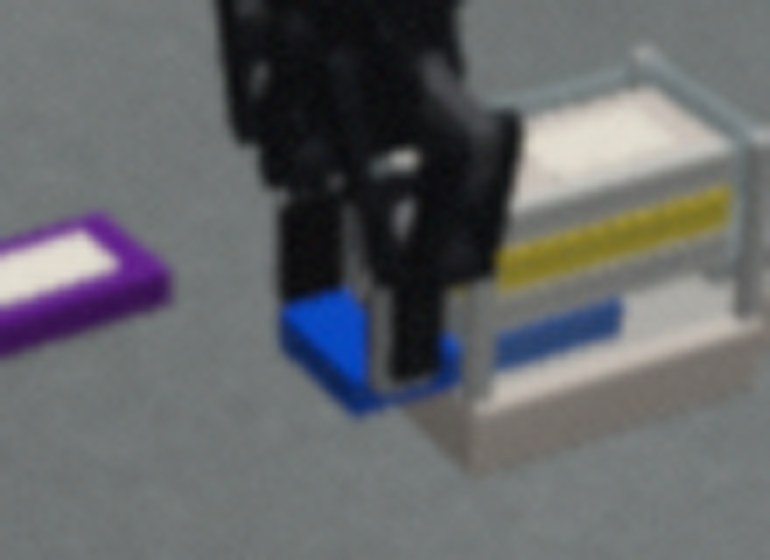

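Request:
{"api": "move_arm", "payload": {"motion": [{"dx":0,"dy":0.055,"dz":0,"wx":0,"wy":0,"wz":0,"jaw":-0.11},{"dx":0,"dy":0,"dz":0,"wx":0,"wy":0,"wz":0,"jaw":-0.11}]}}

```text
clock: 16.23
tcp_pos: [0.519, 0.0112, -0.0034]
tcp_rot: [[0.071, -0.0, 0.998], [-0.998, 0.0, 0.071], [-0.0, -1.0, -0.0]]
contact_force: [1.1, 0.1, 0.2]
opening: 0.0473
```

Request:
{"api": "move_arm", "payload": {"motion": [{"dx":0,"dy":0,"dz":0,"wx":0,"wy":0,"wz":0,"jaw":-0.09},{"dx":0,"dy":0,"dz":0,"wx":0,"wy":0,"wz":0,"jaw":-0.09}]}}

```text
clock: 16.48
tcp_pos: [0.5194, 0.0112, -0.003]
tcp_rot: [[0.071, 0.0, 0.998], [-0.998, -0.0, 0.071], [0.0, -1.0, 0.0]]
contact_force: [1.1, 0.3, -1.9]
opening: 0.0465
```

Request:
{"api": "move_arm", "payload": {"motion": [{"dx":0,"dy":0,"dz":0,"wx":0,"wy":0,"wz":0,"jaw":-0.082},{"dx":0,"dy":0,"dz":0,"wx":0,"wy":0,"wz":0,"jaw":-0.082}]}}

```text
clock: 16.73
tcp_pos: [0.5196, 0.0112, -0.0029]
tcp_rot: [[0.071, 0.001, 0.997], [-0.997, -0.0, 0.071], [0.0, -1.0, 0.001]]
contact_force: [2.5, 0.2, -1.6]
opening: 0.0458
```

Request:
{"api": "move_arm", "payload": {"motion": [{"dx":0,"dy":0,"dz":0.008,"wx":0,"wy":0,"wz":0,"jaw":-0.077},{"dx":0,"dy":0,"dz":0,"wx":0,"wy":0,"wz":0,"jaw":-0.077}]}}

```text
clock: 16.98
tcp_pos: [0.5197, 0.0113, -0.0031]
tcp_rot: [[0.071, -0.001, 0.997], [-0.997, -0.0, 0.071], [-0.0, -1.0, -0.001]]
contact_force: [0.4, -0.7, 0.5]
opening: 0.046
```

Request:
{"api": "move_arm", "payload": {"motion": [{"dx":0.03,"dy":0,"dz":0,"wx":0,"wy":0,"wz":0,"jaw":-0.077},{"dx":0,"dy":0,"dz":0,"wx":0,"wy":0,"wz":0,"jaw":-0.077}]}}

```text
clock: 17.23
tcp_pos: [0.52, 0.0074, -0.0032]
tcp_rot: [[0.07, -0.001, 0.998], [-0.998, -0.0, 0.07], [0.0, -1.0, -0.001]]
contact_force: [1.3, 0.6, 0.2]
opening: 0.046
```

```bash
cat > m.py <<'E'
from h import *
s=bot.state(); print(toD(s["tcp_pos"]),s["contact_force"],s["opening"])
for n in("top","scene"):
    p,d=bot.snapshot(n); C=cloud(n,d); H,S,V=cv2.split(cv2.cvtColor(p,cv2.COLOR_BGR2HSV))
    b=(d>0)&(H>100)&(H<122)&(S>120)&(V>60)&(np.abs(C[...,0]-.52)<.06)&(C[...,1]>-.12)&(C[...,1]<.16)
    q=toD(C[b]); print(n,len(q),np.percentile(q[:,0],[1,5,95,99]),[(round(r["score"],2),toD(r["position"])) for r in bot.mark_of(n,"case0")])
E
python3 m.py
```

```text
[-0.0784 -0.0014 -0.0032] [1.2726 0.6221 0.2412] 0.04602045246608404Traceback (most recent call last):
  File "m.py", line 6, in <module>
    q=toD(C[b]); print(n,len(q),np.percentile(q[:,0],[1,5,95,99]),[(round(r["score"],2),toD(r["position"])) for r in bot.mark_of(n,"case0")])
                                ~~~~~~~~~~~~~^^^^^^^^^^^^^^^^^^^^
    return _quantile_unchecked(
        a, q, axis, out, overwrite_input, method, keepdims, weights)
    return _ureduce(a,
                    func=_quantile_ureduce_func,
    ...<5 lines>...
                    overwrite_input=overwrite_input,
                    method=method)
    r = func(a, **kwargs)
    result = _quantile(arr,
                       quantiles=q,
    ...<2 lines>...
                       out=out,
                       weights=wgt)
    slices_having_nans = np.isnan(arr[-1, ...])
                                  ~~~^^^^^^^^^
IndexError: index -1 is out of bounds for axis 0 with size 0
```

Request:
{"api": "move_arm", "payload": {"motion": [{"dx":-0.03,"dy":0,"dz":0,"wx":0,"wy":0,"wz":0,"jaw":-0.077},{"dx":0,"dy":0,"dz":0,"wx":0,"wy":0,"wz":0,"jaw":-0.07},{"dx":0,"dy":0,"dz":0,"wx":0,"wy":0,"wz":0,"jaw":-0.07},{"dx":0.02,"dy":0,"dz":0,"wx":0,"wy":0,"wz":0,"jaw":-0.07},{"dx":0,"dy":0,"dz":0,"wx":0,"wy":0,"wz":0,"jaw":-0.07}]}}

```text
clock: 17.9
tcp_pos: [0.5198, 0.0104, -0.0033]
tcp_rot: [[0.071, -0.001, 0.997], [-0.997, 0.003, 0.071], [-0.003, -1.0, -0.001]]
contact_force: [-0.5, 4.3, -0.5]
opening: 0.0458
```

Request:
{"api": "move_arm", "payload": {"motion": [{"dx":0,"dy":0,"dz":0,"wx":0,"wy":0,"wz":0,"jaw":-0.064},{"dx":0.02,"dy":0,"dz":0,"wx":0,"wy":0,"wz":0,"jaw":-0.064},{"dx":0,"dy":0,"dz":0,"wx":0,"wy":0,"wz":0,"jaw":-0.064}]}}

```text
clock: 18.27
tcp_pos: [0.52, 0.008, -0.0033]
tcp_rot: [[0.071, -0.001, 0.997], [-0.997, 0.003, 0.071], [-0.003, -1.0, -0.001]]
contact_force: [-1.6, 5.4, -0.4]
opening: 0.0459
```

```bash
cat > m.py <<'E'
from h import *
s=bot.state(); print(toD(s["tcp_pos"]),s["contact_force"],s["opening"])
for n in("top","scene"):
    p,d=bot.snapshot(n); C=cloud(n,d); H,S,V=cv2.split(cv2.cvtColor(p,cv2.COLOR_BGR2HSV))
    b=(d>0)&(H>100)&(H<128)&(S>100)&(np.abs(C[...,0]-.52)<.06)&(C[...,1]>-.2)&(C[...,1]<.16)
    q=toD(C[b]); print(n,len(q),np.percentile(q[:,0],[2,5,95,98]) if len(q) else 0,[(round(r["score"],2),toD(r["position"])) for r in bot.mark_of(n,"case0")])
E
python3 m.py
```

```text
[-0.0778 -0.0015 -0.0033] [-1.6425  5.4184 -0.3959] 0.045883205753662906
top 0 0 [(0.95, array([-0.1395,  0.1136, -0.0029]))]
scene 296 [-0.091  -0.0907 -0.0097 -0.0051] [(0.88, array([-0.1347,  0.1121, -0.0002])), (0.79, array([-0.0033,  0.    ,  0.0693])), (0.48, array([-0.0437, -0.0065,  0.0258]))]
```

Request:
{"api": "move_arm", "payload": {"motion": [{"dx":0.04,"dy":0,"dz":0,"wx":0,"wy":0,"wz":0,"jaw":-0.062},{"dx":0.04,"dy":0,"dz":0,"wx":0,"wy":0,"wz":0,"jaw":-0.062},{"dx":0,"dy":0,"dz":0,"wx":0,"wy":0,"wz":0,"jaw":-0.062}]}}

```text
clock: 18.85
tcp_pos: [0.5207, -0.002, -0.0033]
tcp_rot: [[0.071, -0.001, 0.997], [-0.997, 0.003, 0.071], [-0.003, -1.0, -0.0]]
contact_force: [-1.6, 3.2, -0.5]
opening: 0.0456
```

```bash
python3 m.py
```

```text
[-0.0878 -0.0015 -0.0033] [-1.5517  3.1701 -0.4916] 0.045600333844634626
top 0 0 [(0.64, array([-0.1379,  0.1141, -0.0024]))]
scene 323 [-0.1013 -0.1009 -0.02   -0.0153] [(0.68, array([0.0006, 0.0002, 0.0674])), (0.62, array([-0.0569, -0.004 ,  0.0234])), (0.19, array([-0.3887, -0.0007,  0.0039]))]
```

Request:
{"api": "move_arm", "payload": {"motion": [{"dx":0.12,"dy":0,"dz":0,"wx":0,"wy":0,"wz":0,"jaw":-0.06},{"dx":0.15,"dy":0,"dz":0,"wx":0,"wy":0,"wz":0,"jaw":-0.06},{"dx":0.15,"dy":0,"dz":0,"wx":0,"wy":0,"wz":0,"jaw":-0.06},{"dx":0.15,"dy":0,"dz":0,"wx":0,"wy":0,"wz":0,"jaw":-0.06},{"dx":0.15,"dy":0,"dz":0,"wx":0,"wy":0,"wz":0,"jaw":-0.06}]}}

```text
clock: 19.68
tcp_pos: [0.528, -0.0913, -0.0028]
tcp_rot: [[0.07, 0.001, 0.998], [-0.998, -0.001, 0.07], [0.002, -1.0, 0.001]]
contact_force: [0.6, 0.6, -0.6]
opening: 0.0458
```

Request:
{"api": "move_arm", "payload": {"motion": [{"dx":0.15,"dy":0,"dz":0,"wx":0,"wy":0,"wz":0,"jaw":-0.06},{"dx":0,"dy":0,"dz":0,"wx":0,"wy":0,"wz":0,"jaw":-0.06}]}}

```text
clock: 19.92
tcp_pos: [0.5289, -0.1089, -0.003]
tcp_rot: [[0.068, 0.001, 0.998], [-0.998, -0.001, 0.068], [0.001, -1.0, 0.001]]
contact_force: [-0.7, -0.1, -1.4]
opening: 0.0459
```

```bash
python3 m.py; python3 - <<'E'
from h import *
p,d=bot.snapshot("scene"); C=cloud("scene",d); x,y=proj("scene",[W(-.06,0,.05)])[0].astype(int)
cv2.imwrite("pics/drawn.png",cv2.resize(p[y-55:y+55,x-80:x+60],None,fx=5,fy=5,interpolation=2))
print([toD(r["position"]) for r in bot.mark_of("scene","case3")])
E
```

```text
[-0.1951 -0.0019 -0.003 ] [-0.6596 -0.0903 -1.4166] 0.04586984149108738
top 123 [-0.14   -0.1352 -0.1125 -0.1121] [(0.77, array([-0.0048, -0.0026,  0.0551])), (0.7, array([-0.1596, -0.0027,  0.0236])), (0.58, array([-0.1361,  0.1157, -0.0055]))]
scene 502 [-0.2065 -0.2062 -0.1136 -0.111 ] [(0.56, array([-0.1612, -0.0065,  0.0212])), (0.46, array([-0.0021, -0.0014,  0.0518]))]
[array([-0.16  , -0.0061,  0.022 ]), array([-0.0003, -0.0002,  0.0509]), array([-0.1349,  0.1133, -0.0042])]
```

View pics/drawn.png

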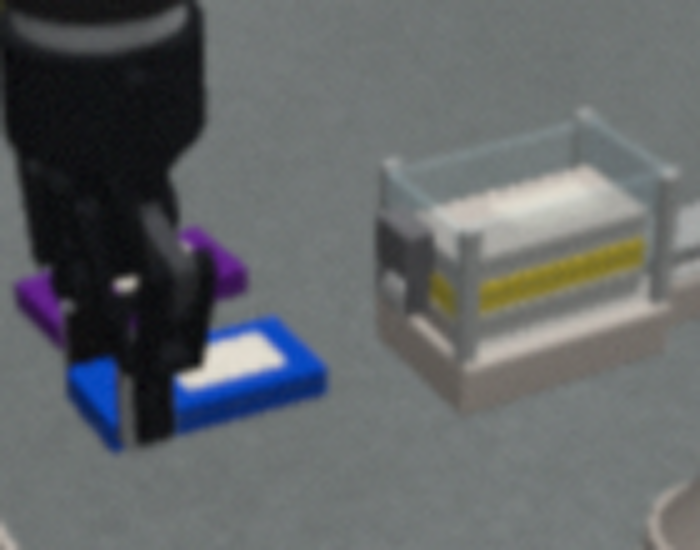

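Case held level, stack dropped squarely (top case underside 0.051–0.052, x≈0). Now carry to the pad.

Request:
{"api": "move_arm", "payload": {"motion": [{"dx":0,"dy":-0.3,"dz":0,"wx":0,"wy":0,"wz":0,"jaw":-0.06},{"dx":0.3,"dy":-0.2,"dz":-0.01,"wx":0,"wy":0,"wz":0,"jaw":-0.06},{"dx":0.4,"dy":0,"dz":-0.01,"wx":0,"wy":0,"wz":0,"jaw":-0.06},{"dx":0.4,"dy":0,"dz":-0.01,"wx":0,"wy":0,"wz":0,"jaw":-0.06},{"dx":0.4,"dy":0,"dz":-0.01,"wx":0,"wy":0,"wz":0,"jaw":-0.06}]}}

```text
clock: 20.85
tcp_pos: [0.5367, -0.288, 0.0571]
tcp_rot: [[0.072, 0.0, 0.997], [-0.997, -0.0, 0.072], [0.0, -1.0, 0.0]]
contact_force: [0.5, 0.4, -1.0]
opening: 0.0454
```

Request:
{"api": "move_arm", "payload": {"motion": [{"dx":0.3,"dy":0,"dz":0,"wx":0,"wy":0,"wz":0,"jaw":-0.06},{"dx":0.1,"dy":0,"dz":0,"wx":0,"wy":0,"wz":0,"jaw":-0.06},{"dx":0,"dy":0,"dz":0,"wx":0,"wy":0,"wz":0,"jaw":-0.06},{"dx":0,"dy":0,"dz":0,"wx":0,"wy":0,"wz":0,"jaw":-0.06}]}}

```text
clock: 21.35
tcp_pos: [0.5397, -0.3334, 0.0567]
tcp_rot: [[0.072, -0.001, 0.997], [-0.997, 0.001, 0.072], [-0.001, -1.0, -0.001]]
contact_force: [0.2, 0.2, -0.1]
opening: 0.0457
```

```bash
cat > c.py <<'E'
from h import *
s=bot.state(); print(s["tcp_pos"],s["contact_force"],s["opening"])
for n in("top","scene"):
    p,d=bot.snapshot(n); C=cloud(n,d); H,S,V=cv2.split(cv2.cvtColor(p,cv2.COLOR_BGR2HSV))
    b=(d>0)&(H>100)&(H<128)&(S>100)&(np.abs(C[...,0]-.54)<.05)&(np.abs(C[...,1]+.3)<.1)&(C[...,2]>.012)
    q=C[b]; print(n,len(q),q[:,1].min(),q[:,1].max(),"z",np.percentile(q[:,2],[3,97]),cv2.minAreaRect(q[:,:2].astype(np.float32)))
    for t in("case0","pad","jar_red","jar_purple"): print(t,[(round(r["score"],2),np.array(r["position"])) for r in bot.mark_of(n,t)[:3]])
E
python3 c.py
```

```text
[ 0.5397 -0.3334  0.0567] [ 0.156   0.2371 -0.1273] 0.04566762646575728
top 451 -0.3342066802520397 -0.24969742916198234 z [0.0937 0.2197] ((0.5343959927558899, -0.29195985198020935), (0.04573068395256996, 0.08226209878921509), 4.421481609344482)
case0 [(0.97, array([ 0.5359, -0.2989,  0.0834])), (0.95, array([ 0.4094, -0.0575, -0.0041])), (0.8, array([0.5171, 0.0814, 0.0544]))]
pad [(0.68, array([ 0.5376, -0.3003,  0.0036])), (0.26, array([ 0.6531, -0.3455,  0.0047]))]
jar_red [(0.67, array([ 0.652 , -0.3435,  0.0025]))]
jar_purple [(0.64, array([ 0.6476, -0.2469,  0.0051]))]
scene 642 -0.3776529117602038 -0.24954176637007014 z [0.0854 0.1393] ((0.5514942407608032, -0.3130500912666321), (0.07312566041946411, 0.1306777149438858), 10.807043075561523)
case0 [(0.64, array([ 0.5418, -0.3001,  0.0829])), (0.6, array([ 0.4086, -0.0573, -0.0022])), (0.45, array([0.5148, 0.085 , 0.0551]))]
pad [(0.76, array([ 0.5451, -0.3036,  0.0071]))]
jar_red [(0.64, array([ 0.6549, -0.3454,  0.0023]))]
jar_purple [(0.87, array([ 0.6446, -0.2419,  0.0067]))]
```

Request:
{"api": "move_arm", "payload": {"motion": [{"dx":0.01,"dy":0.25,"dz":0,"wx":0,"wy":0,"wz":0,"jaw":-0.06},{"dx":0,"dy":0.2,"dz":0,"wx":0,"wy":0,"wz":0,"jaw":-0.06},{"dx":0,"dy":0.1,"dz":0,"wx":0,"wy":0,"wz":0,"jaw":-0.06},{"dx":0,"dy":0,"dz":0,"wx":0,"wy":0,"wz":0,"jaw":-0.06}]}}

```text
clock: 22.35
tcp_pos: [0.5393, -0.3358, -0.0098]
tcp_rot: [[0.071, -0.001, 0.998], [-0.998, 0.001, 0.071], [-0.001, -1.0, -0.001]]
contact_force: [0.5, 1.3, -0.0]
opening: 0.0457
```

Request:
{"api": "move_arm", "payload": {"motion": [{"dx":0,"dy":0.03,"dz":0,"wx":0,"wy":0,"wz":0,"jaw":-0.06},{"dx":0,"dy":0,"dz":0,"wx":0,"wy":0,"wz":0,"jaw":-0.06}]}}

```text
clock: 22.6
tcp_pos: [0.5404, -0.3365, -0.012]
tcp_rot: [[0.071, 0.001, 0.997], [-0.997, -0.001, 0.071], [0.001, -1.0, 0.001]]
contact_force: [0.4, 0.3, -0.3]
opening: 0.0459
```

Request:
{"api": "move_arm", "payload": {"motion": [{"dx":0,"dy":0.03,"dz":0,"wx":0,"wy":0,"wz":0,"jaw":-0.06},{"dx":0,"dy":0,"dz":0,"wx":0,"wy":0,"wz":0,"jaw":-0.06}]}}

```text
clock: 22.85
tcp_pos: [0.5398, -0.3361, -0.0163]
tcp_rot: [[0.071, -0.0, 0.997], [-0.997, 0.0, 0.071], [-0.0, -1.0, -0.0]]
contact_force: [-0.4, 0.3, -0.7]
opening: 0.0456
```

Request:
{"api": "move_arm", "payload": {"motion": [{"dx":0,"dy":0.02,"dz":0,"wx":0,"wy":0,"wz":0,"jaw":-0.06},{"dx":0,"dy":0,"dz":0,"wx":0,"wy":0,"wz":0,"jaw":-0.06}]}}

```text
clock: 23.1
tcp_pos: [0.5397, -0.336, -0.0189]
tcp_rot: [[0.071, -0.0, 0.997], [-0.997, 0.0, 0.071], [-0.0, -1.0, -0.0]]
contact_force: [-0.2, -0.3, -0.7]
opening: 0.0457
```

Request:
{"api": "move_arm", "payload": {"motion": [{"dx":0,"dy":0.015,"dz":0,"wx":0,"wy":0,"wz":0,"jaw":-0.06},{"dx":0,"dy":0,"dz":0,"wx":0,"wy":0,"wz":0,"jaw":-0.06}]}}

```text
clock: 23.35
tcp_pos: [0.54, -0.3363, -0.0204]
tcp_rot: [[0.071, 0.0, 0.997], [-0.997, -0.0, 0.071], [0.0, -1.0, 0.0]]
contact_force: [-0.1, -0.6, 0.8]
opening: 0.0454
```

Request:
{"api": "move_arm", "payload": {"motion": [{"dx":0,"dy":0.012,"dz":0,"wx":0,"wy":0,"wz":0,"jaw":-0.06},{"dx":0,"dy":0,"dz":0,"wx":0,"wy":0,"wz":0,"jaw":-0.06}]}}

```text
clock: 23.6
tcp_pos: [0.5401, -0.3365, -0.0218]
tcp_rot: [[0.071, 0.0, 0.998], [-0.998, -0.001, 0.071], [0.001, -1.0, 0.0]]
contact_force: [-0.2, -2.0, 2.3]
opening: 0.0455
```

Request:
{"api": "move_arm", "payload": {"motion": [{"dx":0,"dy":0.01,"dz":0,"wx":0,"wy":0,"wz":0,"jaw":-0.06},{"dx":0,"dy":0,"dz":0,"wx":0,"wy":0,"wz":0,"jaw":-0.06}]}}

```text
clock: 23.85
tcp_pos: [0.5402, -0.3365, -0.022]
tcp_rot: [[0.071, 0.001, 0.998], [-0.998, -0.001, 0.071], [0.001, -1.0, 0.0]]
contact_force: [-2.1, -0.0, 8.7]
opening: 0.0456
```

```bash
python3 -c "
from h import *
s=bot.state();print(s['contact_force'],s['torque'])"; python3 c.py
```

```text
[-2.1407 -0.0195  8.6974] [0.1404 0.6535 0.0082]
[ 0.5402 -0.3365 -0.022 ] [-2.1407 -0.0195  8.6974] 0.0455769667402963
top 361 -0.3347296362257201 -0.2529970565822 z [0.016  0.1437] ((0.53499436378479, -0.29368019104003906), (0.04542426019906998, 0.08000466972589493), 3.606989622116089)
case0 [(0.91, array([ 0.5355, -0.3026,  0.0083])), (0.7, array([0.516 , 0.0832, 0.0516])), (0.7, array([ 0.4091, -0.0594, -0.0042]))]
pad [(0.61, array([ 0.5352, -0.2997,  0.0063]))]
jar_red [(0.55, array([ 0.6529, -0.3453,  0.0045]))]
jar_purple [(0.51, array([ 0.5371, -0.2995,  0.0071])), (0.47, array([ 0.649 , -0.2458,  0.0054]))]
scene 478 -0.39366630824008164 -0.2526686755806676 z [0.0128 0.0602] ((0.5537416934967041, -0.3210757076740265), (0.07122781127691269, 0.14232581853866577), 9.536482810974121)
case0 [(0.81, array([ 0.5386, -0.3006,  0.0082])), (0.7, array([ 0.4102, -0.057 , -0.0034])), (0.68, array([0.513 , 0.0848, 0.0563]))]
pad [(0.8, array([ 0.5418, -0.3026,  0.0037]))]
jar_red [(0.83, array([ 0.6552, -0.3444,  0.0025]))]
jar_purple [(0.57, array([ 0.6489, -0.242 ,  0.0057])), (0.52, array([0.5189, 0.0282, 0.0271]))]
```

Request:
{"api": "move_arm", "payload": {"motion": [{"dx":0,"dy":0,"dz":0,"wx":0,"wy":0,"wz":0,"jaw":-0.066},{"dx":0,"dy":0,"dz":0,"wx":0,"wy":0,"wz":0,"jaw":-0.07},{"dx":0,"dy":0,"dz":0,"wx":0,"wy":0,"wz":0,"jaw":-0.073},{"dx":0,"dy":0,"dz":0,"wx":0,"wy":0,"wz":0,"jaw":-0.076},{"dx":0,"dy":0,"dz":0,"wx":0,"wy":0,"wz":0,"jaw":-0.08}]}}

```text
clock: 24.98
tcp_pos: [0.5399, -0.3359, -0.0233]
tcp_rot: [[0.071, 0.0, 0.997], [-0.997, 0.001, 0.071], [-0.001, -1.0, 0.0]]
contact_force: [0.1, 0.2, 0.0]
opening: 0.0462
```

Request:
{"api": "move_arm", "payload": {"motion": [{"dx":0,"dy":0,"dz":0,"wx":0,"wy":0,"wz":0,"jaw":-0.15},{"dx":0,"dy":0,"dz":0,"wx":0,"wy":0,"wz":0,"jaw":-0.35},{"dx":0,"dy":0,"dz":0,"wx":0,"wy":0,"wz":0,"jaw":-0.4},{"dx":0,"dy":-0.1,"dz":0,"wx":0,"wy":0,"wz":0,"jaw":-0.4},{"dx":0,"dy":-0.3,"dz":0,"wx":0,"wy":0,"wz":0,"jaw":-0.4}]}}

```text
clock: 25.6
tcp_pos: [0.5383, -0.3351, 0.0241]
tcp_rot: [[0.071, -0.003, 0.997], [-0.997, 0.002, 0.071], [-0.002, -1.0, -0.003]]
contact_force: [0.8, -0.0, 0.6]
opening: 0.0601
```

Request:
{"api": "move_arm", "payload": {"motion": [{"dx":0,"dy":-0.4,"dz":0,"wx":0,"wy":0,"wz":0,"jaw":-0.4},{"dx":0.2,"dy":-0.4,"dz":0,"wx":0,"wy":0,"wz":0,"jaw":-0.4},{"dx":0.4,"dy":-0.2,"dz":0,"wx":0,"wy":0,"wz":0,"jaw":-0.4},{"dx":0.4,"dy":0,"dz":0,"wx":0,"wy":0,"wz":0,"jaw":-0.4},{"dx":0,"dy":0,"dz":0,"wx":0,"wy":0,"wz":0,"jaw":-0.4}]}}

```text
clock: 26.22
tcp_pos: [0.5482, -0.4593, 0.1457]
tcp_rot: [[0.067, 0.001, 0.998], [-0.998, -0.002, 0.067], [0.002, -1.0, 0.001]]
contact_force: [0.4, 0.6, -0.0]
opening: 0.0596
```

```bash
python3 c.py; python3 - <<'E'
from h import *
p,d=bot.snapshot("scene"); C=cloud("scene",d)
print([toD(r["position"]) for r in bot.mark_of("scene","pusher_tab")])
cv2.imwrite("pics/end.png",cv2.resize(p[120:340,60:420],None,fx=2.2,fy=2.2,interpolation=2))
E
```

```text
[ 0.5482 -0.4593  0.1457] [ 0.3519  0.6251 -0.0359] 0.059553198114768495
top 447 -0.3488189477129787 -0.253047291743838 z [0.0166 0.0237] ((0.5353549122810364, -0.30121085047721863), (0.04515369236469269, 0.0952533558011055), 3.965358018875122)
case0 [(0.79, array([ 0.4075, -0.0572, -0.0042])), (0.57, array([0.5149, 0.0816, 0.053 ])), (0.55, array([ 0.5384, -0.2992,  0.0066]))]
pad [(0.59, array([ 0.537 , -0.3015,  0.0033]))]
jar_red [(0.65, array([ 0.6571, -0.3417,  0.0048]))]
jar_purple [(0.61, array([ 0.647 , -0.2466,  0.0029])), (0.44, array([ 0.5358, -0.3001,  0.0046]))]
scene 704 -0.3490390610153664 -0.2528279209621421 z [0.0132 0.0217] ((0.5379624366760254, -0.30145102739334106), (0.04888200759887695, 0.09557889401912689), 4.789100646972656)
case0 [(0.72, array([ 0.4111, -0.0588, -0.0027])), (0.7, array([ 0.5428, -0.3043,  0.0037])), (0.5, array([0.5136, 0.0858, 0.0545]))]
pad [(0.72, array([ 0.5441, -0.3041,  0.0084]))]
jar_red [(0.63, array([ 0.6552, -0.3433,  0.0038]))]
jar_purple [(0.85, array([ 0.6471, -0.247 ,  0.0041]))]
[array([ 0.1254, -0.0006,  0.0725])]
```

View pics/end.png

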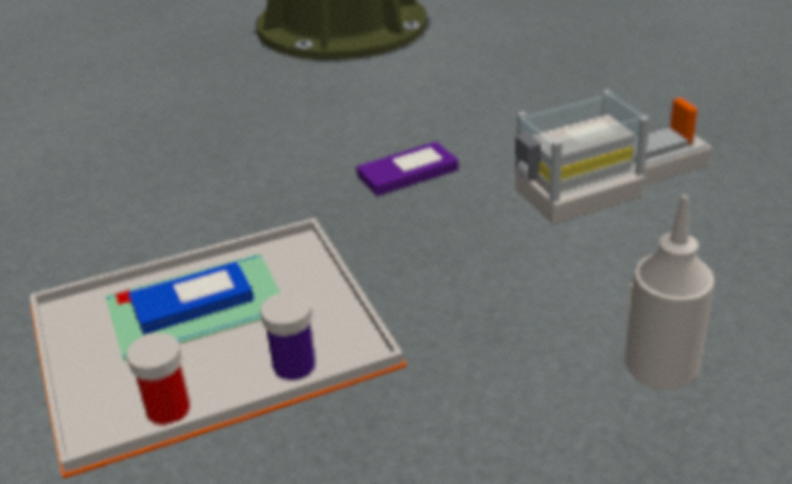

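The blue case lies flat on the pad at (190,295), the jars and bottle are undisturbed, the pusher is back and the stack is level. Handing in.

```bash
python3 -c "
from rig import bot
print(bot.close_job())"
```

```text
the job is handed in; nothing more can be done
None
```

I pushed the blue case out with the orange pusher, gripped it and drew it clear, then set it on the pad and let go. The job is handed in at about 26.5 s; no verdict was reported.

**Last checks**
- **Blue case:** flat and lid up, centred about 1–3 mm from the pad's middle. Its length is about 1–2° off the pad's.
- **Dispenser:** the top case sits at about 53 mm and the stack looks level in the last picture. The pusher tab is back at x = 125 mm, against 126 at rest.
- **Jars and wash bottle:** the jar readings are within about 4 mm of where they started, which is the detector's accuracy. I checked the bottle only by eye, and it looks unmoved.

**What disagreed**
- **Fingertip position:** the reported TCP was not at the fingertips. A touch on the bench showed the tips about 30 mm above the reported point, so I worked from that.
- **Grip force:** it could not be read. A fully commanded close might have exceeded the crush limit, so I tightened the jaws in small position steps. The first pull slipped; after tightening, the case came out with 3–5 N of pull.
- **Set-down:** I inferred contact with the pad from the wrist force, about 9 N on the pad, before easing the grip. The finger force at that moment was not measured.

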